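# Pack the chestnut scoops head-first under the guard and put the weights on top

### The arm

A 6-joint arm with a two-finger parallel gripper is mounted at the origin on the work surface. World frame = base frame: x ahead of the robot, y to its left, z up, the work surface at z = 0. Lengths are in mm, angles in rad, forces in N, time in s.
With the tool pointing down it reaches from about 275 to 750 mm from the base axis. Payload 10.2 kg.
Tool frame: the origin (TCP) lies at the very end of the fingers, on their centre line; the grasp point (between the pads) lies 19 mm behind it; x points along the fingers, y is the direction in which the jaws open and shut, and the axes are right-handed (so a half turn about x gives the same grasp; the last joint's range is limited). The gripper opens to 85 mm and grips with 20 to 120 N. Pads are 22 mm wide; open, the fingers measure 114 mm over their backs; the gripper's body (76 mm by 85 mm) begins 54 mm behind the grasp point. The pads swing forward as they close: fully open they stand 13 mm farther back than shut.
Start: joints at [-0.223, 0.313, 1.498, -0, 1.331, -0.223], TCP at [525.006, -0.013, 231.294] pointing down, gripper open.
Joint ranges: [-2.94, 2.94], [-0.97, 2.17], [0.19, 2.56], [-1.23, 4.37], [0.02, 3.11], [-2.88, 2.88]. Speed limits (rad/s): [2.39, 2.39, 3.01, 3.14, 3.14, 3.14].

### API

Orientations are given as a unit quaternion [w, x, y, z].
In Python, from rig import ctrl, viewer, finish_job gives the robot as it stands.
- The arm moves only by the tool carry_out, never from a script. Its argument "targets" is a list of rows, each an object of numbers: "x", "y", "z": the shift along the world's x, y, z in m; "ax", "ay", "az": the turn, a rotation vector about the world's x, y, z in rad; "hand": the opening, from -1 (shut) to 1 (fully open). A call has 1 to 5 rows; each row is the pose to reach, as a shift and turn from the pose commanded when the call began; what a row does not reach only later rows make up. A row lasts 1/8 s, in which the tool goes at most 62.5 mm and 10.7 degrees, less where a joint would pass 70% of its speed; a pose out of reach is approached as far as the arm can. A call with a gripper value outside its range is refused whole. The fingers move at their own pace and stop on an object; "grip_force" is the grip in N (left out, the last holds). Time passes only in rows, so rows that repeat a pose let the fingers close. It gives the time, the measured TCP pose, the force and the opening at its end, in the units of the state.
- ctrl.sense(): the state, without advancing time (a new reading comes with each control period).
- viewer.capture(name): name is "scene" or "side" or "wrist"; returns the picture (400x640x3 uint8, blue, green, red); there is no depth.
- viewer.camera_info(name): a dict with "fx", "fy", "cx", "cy" (pixels), "R" (3x3) and "t" (3): a world point X has camera coordinates R X + t. Camera axes: x right, y down, z forward; pixel columns grow to the right and rows downward; lengths in mm; the calibration is good to about 2 mm. A picture is of the moment at which its call begins: read the wrist's pose just before it. camera_info takes no time and is no camera call; for the wrist camera it gives the pose at the moment of the call.
- finish_job(): hands the job in, once; it reports no verdict.
The state is a dict: "time_s": time; "joints": joint angles; "dq": joint speeds; "tau": joint torques, N m; "eef_pos": TCP position; "ee_rot": TCP orientation; "force": force on the tool from outside, world axes, zero at the start; "wrist_torque": the same for the moment, N m; "grip_width": opening from 0.0 (shut) to 1.0 (fully open).
Only numpy, scipy, OpenCV 4.12 (cv2) and the standard library are available. Lean on these libraries where they do the work, as an engineer would, in place of code of your own. Each camera call takes 0.05 s, during which the arm holds its last target. There are 200 camera calls.

### The job

Pack up the chestnut cart: lift the box's flap right up, then lay every scoop that sits handle-in in the rinsing rack flat on the floor of the box's lower tier, right way up, its steel head pushed under the fixed guard and its whole handle inside the sill in front of it (the handles are out of reach in the rack, so draw each scoop out by its head, set it down and take it again by the handle). When all scoops are in, close the flap fully, and at the end have every brass weight standing upright on the fixed upper shelf behind the flap. Leave the other things on the cart where they are.

Things in the scene. Friction and masses are not known exactly. Their poses are not given: they have to be found in the camera images.
- rack: Fixed dark-steel rack: flat roof 104 mm deep, 272 wide, underside 40 and top 44 mm above the table, over three open-fronted bays (80 to 88 mm wide, centred on y = -89, 0, +89 mm) with 4 mm walls between and behind, no floor. Origin on the table under the middle of the roof's front edge; x points into the bays (roof x = 0 to 104 mm), z up. At x < 0 it is open table.
- flap (a joint): Metal flap of the box, rad: 0 = closed (level), grows as it lifts, stop at 1.95 (leaning back over the upper shelf). The stiff hinge leaves it wherever it is put; it takes 2 to 4 N at the bar. May start a little ajar. Plate: 106 mm long from the hinge, 244 mm wide, 4 mm thick.
- flap_bar (a point): Middle of the black bar handle on top of the flap: round bar 10 mm thick, 90 mm long between its posts, parallel to the hinge, 85 mm from the hinge line towards the box's front and 32 mm off the flap's mid-plane; 25 mm is free under it. Turns with the flap; at 0 its axes are the toolbox's.
- flap_hinge (a point): Middle of the flap's hinge line, 57 mm above the table, at the front edge of the upper shelf. The hinge line runs along the toolbox's y axis. The flap covers the front half of the lower tier.
- toolbox: Fixed two-tier wooden box. Origin on the table under the middle of the hinge line; x to its closed deep end, y along the hinge, z up. Lower tier: floor top z = 5 mm, x = -110 to 95, y = -119 to 119 mm. The front half (x < 0) lies under the flap only; it has no walls but a 5 mm thick sill just outside that floor at the front (-x) and sides, top z = 13 mm.
- guard (a point): Middle of the head guard's mouth on the lower floor (toolbox x = 0, y = 0, z = 5 mm), toolbox axes. The guard is the deep half of the lower tier, x = 0 to 95 mm, roofed for good by the upper shelf (underside 47 mm above this point), with 4 mm dividers at y = -37 and +37 mm making three lanes, one scoop each, best centred on y = -77, 0, +77 mm.
- upper_shelf (a point): Centre of the fixed metal upper shelf's top face, toolbox axes, 57 mm above the table: 95 mm deep (x), 238 mm wide (y), with a 5 mm thick rim 13 mm high at the back and sides, none on the flap side.
- scoop1: Chestnut scoop (up to three alike, 150 g), 170 mm long, flat underneath. Origin on its underside where handle and head meet. Head along +x: open-topped steel trough 75 long, 44 wide, 26 mm high. Handle along -x: dark wooden bar 95 long, 22 wide, 24 mm high. z up. Starts in a bay of the rack, handle under the roof, head out.
- scoop1_tip (a point): Front end of that scoop's head, on its underside, 75 mm from the origin along x.
- scoop2: Chestnut scoop (up to three alike, 150 g), 170 mm long, flat underneath. Origin on its underside where handle and head meet. Head along +x: open-topped steel trough 75 long, 44 wide, 26 mm high. Handle along -x: dark wooden bar 95 long, 22 wide, 24 mm high. z up. Starts in a bay of the rack, handle under the roof, head out.
- scoop2_tip (a point): Front end of that scoop's head, on its underside, 75 mm from the origin along x.
- scoop3: Chestnut scoop (up to three alike, 150 g), 170 mm long, flat underneath. Origin on its underside where handle and head meet. Head along +x: open-topped steel trough 75 long, 44 wide, 26 mm high. Handle along -x: dark wooden bar 95 long, 22 wide, 24 mm high. z up. Starts in a bay of the rack, handle under the roof, head out.
- scoop3_tip (a point): Front end of that scoop's head, on its underside, 75 mm from the origin along x.
- weight1: Brass balance weight (two alike, 450 g; one may be absent): disc 50 mm across and 28 mm high, above it a neck 16 mm across and a round knob 26 mm across from 40 to 56 mm height. Origin at the centre of its underside, z up.
- weight2: Brass balance weight (two alike, 450 g; one may be absent): disc 50 mm across and 28 mm high, above it a neck 16 mm across and a round knob 26 mm across from 40 to 56 mm height. Origin at the centre of its underside, z up.
- salt_jar: Bystander, to be left alone: glass jar with steel cap, 54 mm across, 90 mm tall.
- tea_mug: Bystander, to be left alone: white mug, 72 mm across, 85 mm tall.
- pan_brush: Bystander, to be left alone: wooden scrubbing brush, 130 x 40 x 34 mm, lying on its bristles.
- coin_bowl: Bystander, to be left alone: steel bowl, 110 mm across, 40 mm tall.
- tea_glass: Bystander, to be left alone: amber tea glass, 56 mm across, 75 mm tall.
Mind the look-alikes: they are no part of the job. Leave any pink look-alike of the scoop1 alone.

How it is judged (in metres and radians):
On the way, in this order (a step that is already met when the one before it is completed fails the run):
1. the flap is lifted right up (beyond 1.3 rad) (value of joint flap above 1.3 rad), for 0.2 s.
2. every scoop lies in the lower tier, head under the guard, handle inside the sill, let go, the flap still up (x of scoop1_tip in the frame of toolbox between 0.055 and 0.1 m and x of scoop1 in the frame of toolbox between -0.022 and 0.03 m and y of scoop1 in the frame of toolbox between -0.115 and 0.115 m and z of each of scoop1, scoop2, scoop3 in the frame of toolbox below 0.012 m and angle between each of scoop1, scoop2, scoop3's own z axis and vertical below 0.15 rad and x of scoop2_tip in the frame of toolbox between 0.055 and 0.1 m and x of scoop2 in the frame of toolbox between -0.022 and 0.03 m and y of scoop2 in the frame of toolbox between -0.115 and 0.115 m and x of scoop3_tip in the frame of toolbox between 0.055 and 0.1 m and x of scoop3 in the frame of toolbox between -0.022 and 0.03 m and y of scoop3 in the frame of toolbox between -0.115 and 0.115 m and value of joint flap above 0.8 rad and contact force between each of scoop1, scoop2, scoop3 and the fingers below 0.1 N), for 0.2 s.
3. the flap is closed (value of joint flap below 0.06 rad), for 0.2 s.
At the end, for the whole second after the job is handed in: Flap closed (under 0.06 rad); every scoop lies flat, right way up, on the lower floor (within 7 mm and 0.15 rad), head 55 mm or more under the guard, handle inside the sill; every weight upright (0.12 rad) on the fixed upper shelf, centre 12 mm or more behind the hinge; all at rest (value of joint flap below 0.06 rad and x of scoop1_tip in the frame of toolbox between 0.055 and 0.1 m and x of scoop1 in the frame of toolbox between -0.022 and 0.03 m and y of scoop1 in the frame of toolbox between -0.115 and 0.115 m and z of each of scoop1, scoop2, scoop3 in the frame of toolbox below 0.012 m and angle between each of scoop1, scoop2, scoop3's own z axis and vertical below 0.15 rad and x of scoop2_tip in the frame of toolbox between 0.055 and 0.1 m and x of scoop2 in the frame of toolbox between -0.022 and 0.03 m and y of scoop2 in the frame of toolbox between -0.115 and 0.115 m and x of scoop3_tip in the frame of toolbox between 0.055 and 0.1 m and x of scoop3 in the frame of toolbox between -0.022 and 0.03 m and y of scoop3 in the frame of toolbox between -0.115 and 0.115 m and x of weight1 in the frame of toolbox between 0.012 and 0.085 m and y of weight1 in the frame of toolbox between -0.11 and 0.11 m and z of weight1 in the frame of toolbox between 0.05 and 0.063 m and angle between each of weight1, weight2's own z axis and vertical below 0.12 rad and x of weight2 in the frame of toolbox between 0.012 and 0.085 m and y of weight2 in the frame of toolbox between -0.11 and 0.11 m and z of weight2 in the frame of toolbox between 0.05 and 0.063 m and linear speed of each of scoop1, scoop2, scoop3, weight1, weight2 below 0.02 m/s); the robot touches nothing.
It fails at once if a bystander is shifted by more than 30 mm (distance of any of salt_jar, tea_mug, pan_brush, coin_bowl, tea_glass from where it was at the start of the episode above 0.03 m).
Of scoop1, scoop2, scoop3 only 2 to 3 are there at a start; the rules pass over those that are not, and their reading is None.
Of weight1, weight2 only 1 to 2 are there at a start; the rules pass over those that are not, and their reading is None.
At some moment in a run one of scoop1, scoop2, scoop3, weight1, weight2 may be knocked a few centimetres aside while the robot is not near it.
Once in a run the grip may slacken for a moment while it holds something.
It also fails if it takes over 208 s, if anything falls off the work surface, if the arm or the gripper's body presses on something with over 40 N, if the wrist force passes 120 N, or if a joint passes its speed limit or range.

## Working session

There is one attempt and no reset: what is moved stays moved. The work goes in short steps, Python scripts to look and compute and a tool call to move; the robot and the scene stay as the last step left them, time stands still between calls to the robot, and variables do not carry over. Pictures are saved under pics/ and viewed, about 12 in all and at most 16, crops included, and the job is handed in when it is done.

Besides the shell and the picture viewer there is one more tool, called after "Emit:" as a command line: name --argument value ..., lists and objects as JSON in quotes. carry_out: Moves the arm, as the interface text tells. Its arguments: {"type":"object","properties":{"targets":{"type":"array"},"grip_force":{"type":"number"}},"required":["targets"]}

```bash
ls; mkdir -p pics
python3 - <<'E'
from rig import ctrl, viewer
import cv2, json
print(ctrl.sense())
for n in ("scene","side","wrist"):
    i=viewer.camera_info(n); print(n,i)
    im=viewer.capture(n); cv2.imwrite(f"pics/{n}0.png",im)
E
```

```text
pics
{'time_s': 0.0, 'joints': array([-2.23415266e-01,  3.13432258e-01,  1.49843939e+00, -9.89982160e-06,
        1.33100209e+00, -2.23440282e-01]), 'dq': array([ 0.00079422,  0.00046833,  0.00051692,  0.00186922, -0.00141765,
        0.00086867]), 'tau': array([-5.78409599e-04, -4.12261176e+01, -2.59742296e+01, -3.58453699e-04,
        4.11797926e-03, -1.23038126e-05]), 'eef_pos': array([5.24740580e+02, 3.62443832e-02, 2.30743288e+02]), 'ee_rot': array([ 0.49962528,  0.49974883,  0.5003882 , -0.50023728]), 'force': array([ 0.11533155,  0.71135327, -0.74858472]), 'wrist_torque': array([-0.00748498,  0.00941868, -0.02706531]), 'grip_width': 1.0001758519219601}
scene {'fx': 361.98496252743894, 'fy': 361.98496252743894, 'cx': 311.46236993897014, 'cy': 212.770207080787, 'R': array([[ 0.83703173,  0.54704991,  0.01068997],
       [ 0.39307074, -0.58761028, -0.70725494],
       [-0.38062221,  0.59619675, -0.70687776]]), 't': array([-445.03350788, -159.74316304, 1400.70598699])}
side {'fx': 485.7519024111945, 'fy': 485.7519024111945, 'cx': 319.19648981613113, 'cy': 197.4315941611273, 'R': array([[-0.98200959, -0.18777827,  0.01991182],
       [-0.10764855,  0.47006682, -0.87604165],
       [ 0.1551417 , -0.86242479, -0.48182418]]), 't': array([ 505.35317365,  161.26865023, 1665.89738024])}
wrist {'fx': 279.77566610284055, 'fy': 279.77566610284055, 'cx': 318.6770007306579, 'cy': 200.34413798249298, 'R': array([[ 9.99997876e-01, -5.51040349e-04, -1.98622176e-03],
       [ 6.85997348e-05, -9.54173067e-01,  2.99255331e-01],
       [-2.06010107e-03, -2.99254831e-01, -9.54171002e-01]]), 't': array([-524.65942157,  -38.95960245,  379.54363337])}
```

View pics/scene0.png

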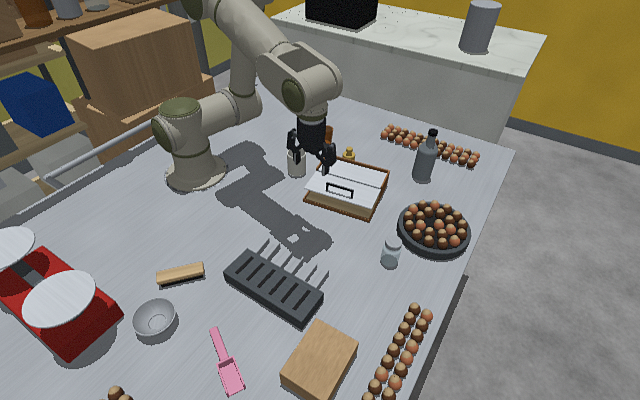

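View pics/side0.png

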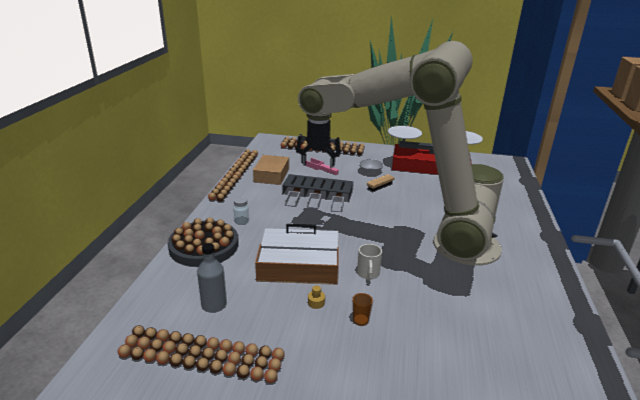

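The scene view shows the rack at about (275,285), with the scoop heads sticking out towards the box at about (345,188). A brass weight is behind the box at (348,153), and the pink decoy is at (225,360). The side view shows three heads at about (293–338,200) and the weight at (317,297).

Run:
```python
import cv2, numpy as np
s=cv2.imread("pics/side0.png")[165:315,235:400]; c=cv2.imread("pics/scene0.png")[140:340,215:400]
a=cv2.resize(s,None,fx=4,fy=4,interpolation=cv2.INTER_CUBIC); cv2.imwrite("pics/side0c.png",a)
b=cv2.resize(c,None,fx=3,fy=3,interpolation=cv2.INTER_CUBIC); cv2.imwrite("pics/scene0c.png",b)
```

```text
(no output)
```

View pics/side0c.png

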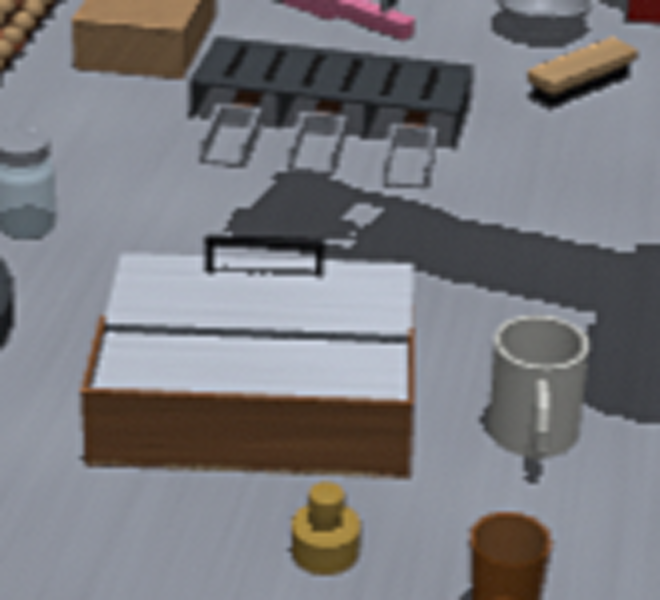

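View pics/scene0c.png

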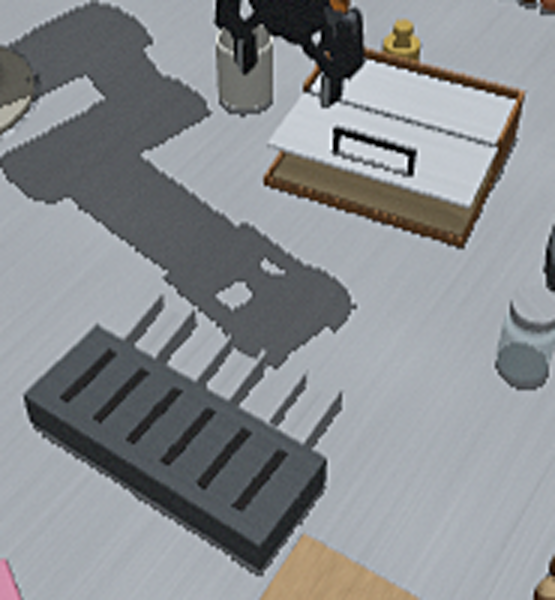

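The side crop shows three scoops, with heads out in rack bays near crop x=230, 320 and 412. It also shows the box with its flap slightly ajar, the bar at (207–322,238), and one weight at (326,530). The scene crop confirms this, with the sill's front corners at (264,181) and (465,243). Next I triangulate these points.

```bash
cat > h.py <<'E'
import numpy as np, cv2
from rig import ctrl, viewer
def ray(n,uv,info=None):
    i=info or viewer.camera_info(n); R=np.array(i["R"]);t=np.array(i["t"])
    d=R.T@np.array([(uv[0]-i["cx"])/i["fx"],(uv[1]-i["cy"])/i["fy"],1.]); return -R.T@t,d/np.linalg.norm(d)
def onz(n,uv,z,info=None):
    c,d=ray(n,uv,info); return c+d*(z-c[2])/d[2]
def tri(*nu):
    A=np.zeros((3,3));b=np.zeros(3);rs=[ray(*q) for q in nu]
    for c,d in rs: P=np.eye(3)-np.outer(d,d);A+=P;b+=P@c
    X=np.linalg.solve(A,b); return X,max(np.linalg.norm((np.eye(3)-np.outer(d,d))@(X-c)) for c,d in rs)
def px(n,X,info=None):
    i=info or viewer.camera_info(n); p=np.array(i["R"])@np.array(X,float)+i["t"]; return np.array([i["fx"]*p[0]/p[2]+i["cx"],i["fy"]*p[1]/p[2]+i["cy"]])
E
python3 - <<'E'
from h import *
np.set_printoptions(precision=1,suppress=True)
S=lambda u,v:(u/4+235-.4,v/4+165-.4); C=lambda u,v:(u/3+215-.3,v/3+140-.3)
for nm,q,z in [("boxback L(top)",(85,392),70),("boxback R top",(412,402),70),("backLbot",(85,463),0),("backRbot",(410,474),0),
  ("rack rf",(225,38),44),("rack far R",(472,66),44),("rack near L",(193,87),44),("rack near R",(460,118),44),
  ("tip1 L",(203,162),0),("tip1R",(244,166),0),("tip2L",(292,170),0),("tip2R",(333,174),0),("tip3L",(387,185),0),("tip3R",(430,187),0),("wt base",(326,572),0),("knobtop",(326,485),56)]:
    print("side",nm,onz("side",S(*q),z))
for nm,q,z in [("sill L",(264,183),13),("sill R",(465,245),13),("back R",(522,95),70),("rack",(97,324),44),("rack",(325,457),44),("rack",(27,395),44),("rack",(262,545),44)]:
    print("scene",nm,onz("scene",C(*q),z))
print("bar a",tri(("side",S(207,238)),("scene",C(413,152))),"bar b",tri(("side",S(322,241)),("scene",C(335,130))))
print("flapcorner",tri(("side",S(413,263)),("scene",C(268,147))))
print("wt knob",tri(("side",S(326,492)),("scene",C(404,25))))
E
```

```text
side boxback L(top) [640.9 343.7  70. ]
side boxback R top [402.6 304.1  70. ]
side backLbot [645.3 339.6  -0. ]
side backRbot [402.  300.3  -0. ]
side rack rf [ 694.4 -308.3   44. ]
side rack far R [ 435.2 -302.5   44. ]
side rack near L [ 699.  -194.2   44. ]
side rack near R [ 432.2 -189.5   44. ]
side tip1 L [ 672.  -126.1    0. ]
side tip1R [ 631.6 -127.3    0. ]
side tip2L [ 584.9 -130.     0. ]
side tip2R [ 545.  -131.2    0. ]
side tip3L [ 490.9 -122.1    0. ]
side tip3R [ 450.4 -127.4    0. ]
side wt base [443.1 420.4   0. ]
side knobtop [449.3 394.2  56. ]
scene sill L [442.2  80.4  13. ]
scene sill R [683.7 121.2  13. ]
scene back R [646.9 330.   70. ]
scene rack [ 438.2 -208.7   44. ]
scene rack [ 707.9 -213.7   44. ]
scene rack [ 439.7 -310.8   44. ]
scene rack [ 709.1 -315.8   44. ]
bar a (array([597.4, 145.9,  89.5]), np.float64(0.5586907165825457)) bar b (array([505.5, 129.9,  89.2]), np.float64(0.25359912412799795))
flapcorner (array([435.7,  95.6,  55.6]), np.float64(1.8372265255711866))
wt knob (array([448.6, 399.1,  53.7]), np.float64(0.38084074920028094))
```

View pics/wrist0.png

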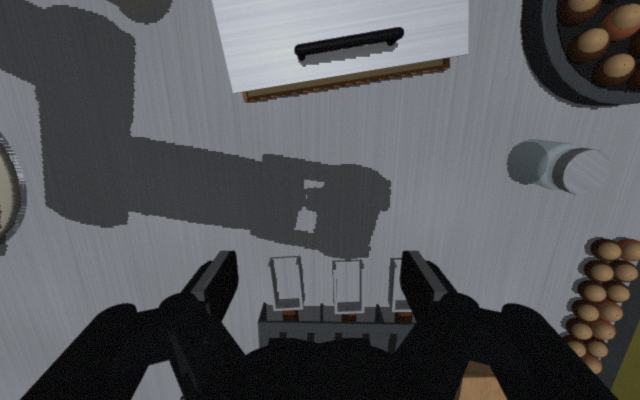

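The wrist view shows the bar at (297–402, 48–34), the sill corners near (246,99) and (448,67), the three heads' top rims at v≈258–312, and the jar at (555,165). I convert these to positions.

Run:
```python
from h import *
np.set_printoptions(precision=1,suppress=True)
im=cv2.imread("pics/wrist0.png")
for nm,q,z in [("barL",(298,50),89),("barR",(401,35),89),("flapL",(234,92),57),("flapR",(469,53),57),("sillL",(246,101),0),("sillR",(449,68),0),("silltopL",(245,95),13),("silltopR",(450,60),13),
 ("s1 tipL",(271,258),26),("s1 tipR",(300,257),26),("s2L",(334,261),26),("s2R",(361,261),26),("s3L",(391,259),26),
 ("s1 base",(275,307),26),("s1 baseR",(303,307),26),("s2 base",(335,313),26),("s2baseR",(362,313),26),("rackL",(262,322),44),("rackR",(384,323),44),("jar",(530,165),0),("jartop",(582,171),90)]:
    print(nm,onz("wrist",q,z))
c=im[245:330,250:430]; cv2.imwrite("pics/w0c.png",cv2.resize(c,None,fx=4.4,fy=4.4,interpolation=cv2.INTER_CUBIC))
```

```text
barL [506.2 130.5  89. ]
barR [598.8 142.4  89. ]
flapL [435.5  96.9  57. ]
flapR [677.4 133.7  57. ]
sillL [433.4  90.1   0. ]
sillR [683.2 127.7   0. ]
silltopL [436.   96.4  13. ]
silltopR [677.7 134.4  13. ]
s1 tipL [ 458.5 -116.6   26. ]
s1 tipR [ 498.8 -115.1   26. ]
s2L [ 546.1 -121.3   26. ]
s2R [ 583.7 -121.3   26. ]
s3L [ 625.3 -118.1   26. ]
s1 base [ 460.2 -197.7   26. ]
s1 baseR [ 501.5 -197.7   26. ]
s2 base [ 548.9 -208.2   26. ]
s2baseR [ 589.1 -208.2   26. ]
rackL [ 443.8 -209.    44. ]
rackR [ 618.  -210.5   44. ]
jar [808.3   8.9   0. ]
jartop [794.6  18.9  90. ]
```

View pics/w0c.png

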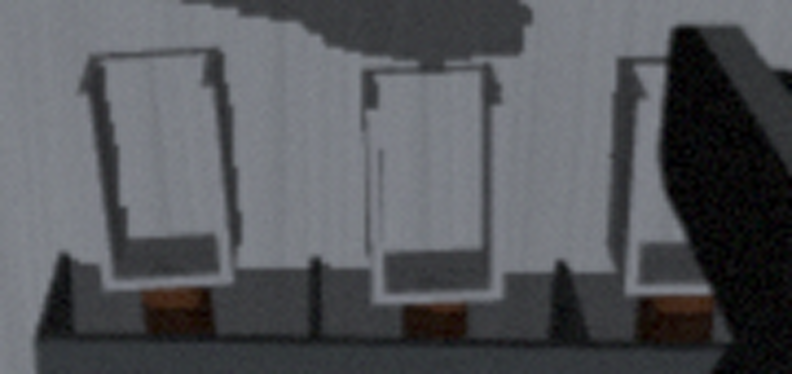

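Emit:
carry_out --targets '[{"x": 0.01,"y": 0.05,"z": -0.01,"az": -0.15},{"x": 0.02,"y": 0.1,"z": -0.03,"az": -0.3},{"x": 0.028,"y": 0.136,"z": -0.06,"az": -0.45},{"x": 0.028,"y": 0.136,"z": -0.06,"az": -0.6},{"x": 0.028,"y": 0.136,"z": -0.06,"az": -0.75}]' --grip_force 30

```text
invalid input at $.targets[0]: expected keys x, y, z, ax, ay, az, hand
```

Emit:
carry_out --targets '[{"az": -0.15},{"az": -0.3},{"az": -0.45},{"az": -0.6},{"az": -0.664}]'

```text
invalid input at $.targets[0]: expected keys x, y, z, ax, ay, az, hand
```

Run:
```python
from h import *
print(ctrl.sense())
im=viewer.capture("wrist"); cv2.imwrite("pics/w1.png",im)
s=viewer.capture("side"); cv2.imwrite("pics/side1.png",s)
i=viewer.camera_info("wrist"); np.savez("w1.npz",**i)
```

```text
{'time_s': 0.15, 'joints': array([-2.23405121e-01,  3.13339913e-01,  1.49826020e+00,  1.38853101e-05,
        1.33098208e+00, -2.23420447e-01]), 'dq': array([ 0.00106584, -0.00276576, -0.002694  ,  0.00151268,  0.00192979,
        0.00050288]), 'tau': array([ 1.79854873e-03, -4.12368500e+01, -2.59796566e+01, -1.57318855e-04,
        3.17765021e-03, -3.62555340e-05]), 'eef_pos': array([5.24812012e+02, 3.13873039e-02, 2.30857987e+02]), 'ee_rot': array([ 0.49970436,  0.49981454,  0.50030153, -0.50017933]), 'force': array([-0.05366584,  0.90439818, -0.61524453]), 'wrist_torque': array([ 0.02627853, -0.01671236, -0.04775254]), 'grip_width': 1.002719693583218}
```

View pics/w1.png

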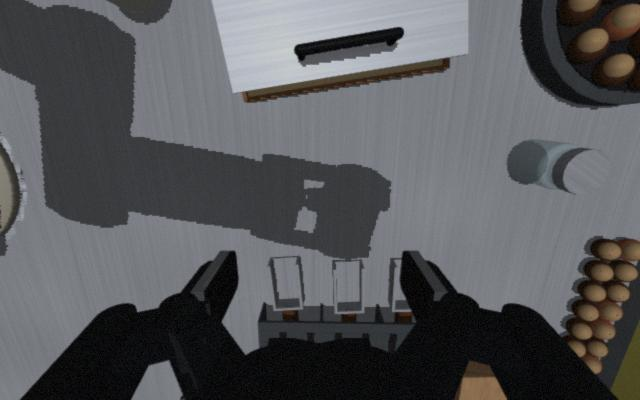

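Both moves were refused because every row needs all the keys, so this picture is the same as before. I resend them complete.

Emit:
carry_out --targets '[{"x": 0.01,"y": 0.05,"z": -0.01,"ax": 0,"ay": 0,"az": -0.15,"hand": 1},{"x": 0.02,"y": 0.1,"z": -0.03,"ax": 0,"ay": 0,"az": -0.3,"hand": 0.5},{"x": 0.028,"y": 0.136,"z": -0.06,"ax": 0,"ay": 0,"az": -0.45,"hand": 0},{"x": 0.028,"y": 0.136,"z": -0.06,"ax": 0,"ay": 0,"az": -0.6,"hand": 0},{"x": 0.028,"y": 0.136,"z": -0.06,"ax": 0,"ay": 0,"az": -0.75,"hand": 0}]' --grip_force 30

```text
time_s: 0.88
eef_pos: [552.8, 136.5, 170.7]
ee_rot: [-0.281, -0.649, -0.281, 0.649]
force: [-0.2, 0.2, -0.6]
grip_width: 0.497
```

Emit:
carry_out --targets '[{"x": 0,"y": 0,"z": 0,"ax": 0,"ay": 0,"az": -0.15,"hand": 0},{"x": 0,"y": 0,"z": 0,"ax": 0,"ay": 0,"az": -0.3,"hand": 0},{"x": 0,"y": 0,"z": 0,"ax": 0,"ay": 0,"az": -0.45,"hand": 0},{"x": 0,"y": 0,"z": 0,"ax": 0,"ay": 0,"az": -0.6,"hand": 0},{"x": 0,"y": 0,"z": 0,"ax": 0,"ay": 0,"az": -0.664,"hand": 0}]'

```text
time_s: 1.5
eef_pos: [553.0, 136.0, 171.2]
ee_rot: [-0.054, -0.705, -0.054, 0.705]
force: [-0.1, -0.6, -0.4]
grip_width: 0.499
```

Run:
```python
from h import *
print(ctrl.sense())
im=viewer.capture("wrist")
s=viewer.capture("side")
cv2.imwrite("pics/c1.png",np.hstack([cv2.resize(im,(448,280)),cv2.resize(s[165:315,235:400],None,fx=1.85,fy=1.866)]))
cv2.imwrite("pics/w1.png",im);cv2.imwrite("pics/side1.png",s)
i=viewer.camera_info("wrist"); np.savez("w1.npz",**i)
```

```text
{'time_s': 1.5, 'joints': array([ 3.54423292e-02,  4.60732625e-01,  1.44635104e+00, -2.50194776e-05,
        1.23479182e+00,  1.45248164e+00]), 'dq': array([ 8.80016812e-04, -4.79295768e-04, -1.36758453e-03,  8.76949983e-04,
        2.47831673e-04,  4.79088824e-01]), 'tau': array([-2.87088403e-05, -4.69791198e+01, -2.49886948e+01,  7.58999122e-04,
        1.24823466e-03, -3.10530849e-01]), 'eef_pos': array([552.95889751, 135.97341136, 171.15022211]), 'ee_rot': array([-0.05431489, -0.70491771, -0.05430649,  0.70511823]), 'force': array([-0.11943848, -0.56396194, -0.39292994]), 'wrist_torque': array([-0.03296771,  0.01910257, -0.00975683]), 'grip_width': 0.4988931163225707}
```

View pics/w1.png

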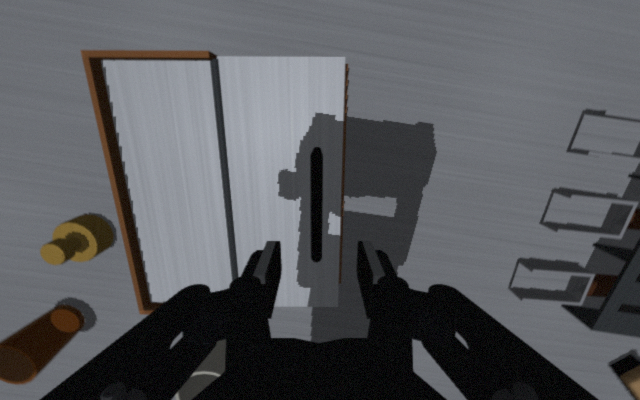

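The wrist view shows the box from above: shelf rim corners (84,52) and (145,312), hinge gap from (216,56) to (236,278), bar (318,150)–(316,260), weight base near (88,238).

Run:
```python
from h import *
np.set_printoptions(precision=1,suppress=True)
i=dict(np.load("w1.npz"))
for nm,q,z in [("bar far",(318,150),89),("bar near",(316,259),89),("rim back far",(84,52),70),("rim back near",(140,312),70),("rim front far",(213,52),70),("hinge far",(216,57),57),("hinge near",(235,270),57),
 ("flap far",(346,57),57),("flap near",(339,305),57),("wt disc",(82,240),14),("knob",(55,251),50)]:
    print(nm,onz("wrist",q,z,i))
```

```text
bar far [600.7 143.6  89. ]
bar near [504.4 130.4  89. ]
rim back far [644.9 335.4  70. ]
rim back near [404.2 300.5  70. ]
rim front far [660.5 236.   70. ]
hinge far [658.9 238.1  57. ]
hinge near [460.8 209.2  57. ]
flap far [675.6 132.   57. ]
flap near [435.   94.6  57. ]
wt disc [444.9 399.4  14. ]
knob [449.7 398.1  50. ]
```

Emit:
carry_out --targets '[{"x": 0,"y": 0.001,"z": -0.05,"ax": 0,"ay": 0,"az": 0,"hand": 0},{"x": 0,"y": 0.001,"z": -0.098,"ax": 0,"ay": 0,"az": 0,"hand": 0},{"x": 0,"y": 0.001,"z": -0.098,"ax": 0,"ay": 0,"az": 0,"hand": -1},{"x": 0,"y": 0.001,"z": -0.098,"ax": 0,"ay": 0,"az": 0,"hand": -1},{"x": 0,"y": 0.001,"z": -0.098,"ax": 0,"ay": 0,"az": 0,"hand": -1}]' --grip_force 30

```text
time_s: 2.22
eef_pos: [553.4, 138.2, 74.9]
ee_rot: [0.055, 0.706, 0.056, -0.704]
force: [-0.2, 7.3, -6.9]
grip_width: 0.1
```

```bash
cat > arc.py <<'E'
import sys, numpy as np
X=np.array([-.148,.989,0]);Y=np.array([-.989,-.148,0]);Z=np.array([0,0,1.])
def tcp(t,k=.5):
    p=k*t; return X*(-85*np.cos(t)+32*np.sin(t)-19*np.sin(p))+Z*(85*np.sin(t)+32*np.cos(t)-19*np.cos(p))
def rows(t0,ts,k=.5):
    for t in ts: print(np.round((tcp(t,k)-tcp(t0,k))/1000,3), np.round(Y*k*(t-t0),3))
E
python3 - <<'E'
from arc import *
for a in (0,.6,1.2):
    rows(a,[a+.12*i for i in range(1,6)]);print()
E
```

```text
[-0.     0.003  0.01 ] [-0.059 -0.009  0.   ]
[-0.001  0.008  0.019] [-0.119 -0.018  0.   ]
[-0.002  0.013  0.028] [-0.178 -0.027  0.   ]
[-0.003  0.02   0.036] [-0.237 -0.036  0.   ]
[-0.004  0.027  0.043] [-0.297 -0.044  0.   ]

[-0.001  0.008  0.006] [-0.059 -0.009  0.   ]
[-0.003  0.017  0.011] [-0.119 -0.018  0.   ]
[-0.004  0.026  0.015] [-0.178 -0.027  0.   ]
[-0.005  0.036  0.017] [-0.237 -0.036  0.   ]
[-0.007  0.045  0.019] [-0.297 -0.044  0.   ]

[-0.001  0.01   0.   ] [-0.059 -0.009  0.   ]
[-0.003  0.02  -0.001] [-0.119 -0.018  0.   ]
[-0.004  0.029 -0.003] [-0.178 -0.027  0.   ]
[-0.006  0.038 -0.007] [-0.237 -0.036  0.   ]
[-0.007  0.047 -0.011] [-0.297 -0.044  0.   ]
```

Emit:
carry_out --targets '[{"x": 0,"y": 0.003,"z": 0.01,"ax": -0.059,"ay": -0.009,"az": 0,"hand": -1},{"x": -0.001,"y": 0.008,"z": 0.019,"ax": -0.119,"ay": -0.018,"az": 0,"hand": -1},{"x": -0.002,"y": 0.013,"z": 0.028,"ax": -0.178,"ay": -0.027,"az": 0,"hand": -1},{"x": -0.003,"y": 0.02,"z": 0.036,"ax": -0.237,"ay": -0.036,"az": 0,"hand": -1},{"x": -0.004,"y": 0.027,"z": 0.043,"ax": -0.297,"ay": -0.044,"az": 0,"hand": -1}]'

```text
time_s: 2.85
eef_pos: [549.3, 165.0, 117.8]
ee_rot: [0.16, 0.705, -0.051, -0.689]
force: [1.7, 4.5, -13.9]
grip_width: 0.102
```

Emit:
carry_out --targets '[{"x": -0.001,"y": 0.008,"z": 0.006,"ax": -0.059,"ay": -0.009,"az": 0,"hand": -1},{"x": -0.003,"y": 0.017,"z": 0.011,"ax": -0.119,"ay": -0.018,"az": 0,"hand": -1},{"x": -0.004,"y": 0.026,"z": 0.015,"ax": -0.178,"ay": -0.027,"az": 0,"hand": -1},{"x": -0.005,"y": 0.036,"z": 0.017,"ax": -0.237,"ay": -0.036,"az": 0,"hand": -1},{"x": -0.007,"y": 0.045,"z": 0.019,"ax": -0.297,"ay": -0.044,"az": 0,"hand": -1}]'

```text
time_s: 3.48
eef_pos: [542.5, 209.0, 137.8]
ee_rot: [0.262, 0.688, -0.157, -0.658]
force: [3.2, -4.3, -7.6]
grip_width: 0.106
```

Emit:
carry_out --targets '[{"x": -0.001,"y": 0.01,"z": 0,"ax": -0.059,"ay": -0.009,"az": 0,"hand": -1},{"x": -0.003,"y": 0.02,"z": -0.001,"ax": -0.119,"ay": -0.018,"az": 0,"hand": -1},{"x": -0.004,"y": 0.029,"z": -0.003,"ax": -0.178,"ay": -0.027,"az": 0,"hand": -1},{"x": -0.006,"y": 0.038,"z": -0.007,"ax": -0.237,"ay": -0.036,"az": 0,"hand": -1},{"x": -0.007,"y": 0.047,"z": -0.011,"ax": -0.297,"ay": -0.044,"az": 0,"hand": -1}]'

```text
time_s: 4.1
eef_pos: [535.6, 256.7, 129.2]
ee_rot: [0.356, 0.657, -0.259, -0.612]
force: [-5.7, -0.3, 8.8]
grip_width: 0.098
```

Emit:
carry_out --targets '[{"x": 0,"y": 0,"z": 0,"ax": 0,"ay": 0,"az": 0,"hand": -0.55},{"x": 0,"y": 0,"z": 0,"ax": 0,"ay": 0,"az": 0,"hand": -0.55},{"x": -0.003,"y": 0.016,"z": 0.013,"ax": 0,"ay": 0,"az": 0,"hand": -0.55},{"x": -0.006,"y": 0.039,"z": 0.031,"ax": 0,"ay": 0,"az": 0,"hand": -0.55},{"x": -0.008,"y": 0.054,"z": 0.06,"ax": 0,"ay": 0,"az": 0,"hand": -0.55}]'

```text
time_s: 4.72
eef_pos: [527.0, 310.2, 185.4]
ee_rot: [0.356, 0.656, -0.257, -0.614]
force: [0.8, 0.3, -0.5]
grip_width: 0.229
```

Emit:
carry_out --targets '[{"x": 0,"y": 0,"z": 0.06,"ax": 0,"ay": 0,"az": 0,"hand": -0.3},{"x": 0,"y": -0.02,"z": 0.12,"ax": 0.18,"ay": 0.027,"az": 0,"hand": -0.3},{"x": 0,"y": -0.08,"z": 0.12,"ax": 0.36,"ay": 0.054,"az": 0,"hand": -0.3},{"x": 0,"y": -0.14,"z": 0.12,"ax": 0.54,"ay": 0.08,"az": 0,"hand": -0.3},{"x": 0,"y": -0.2,"z": 0.12,"ax": 0.72,"ay": 0.107,"az": 0,"hand": -0.3}]'

```text
time_s: 5.35
eef_pos: [526.6, 108.1, 306.4]
ee_rot: [0.114, 0.709, -0.004, -0.696]
force: [1.3, -0.5, 0.2]
grip_width: 0.351
```

Run:
```python
from h import *
from scipy.spatial.transform import Rotation as Ro
s=ctrl.sense();q=s["ee_rot"]; R=Ro.from_quat(q[[1,2,3,0]]);print(s["eef_pos"],R.as_matrix().round(3),s["time_s"],s["joints"])
T=np.array([[0,1,0],[0,0,-1],[-1,0,0]]).T  # target cols x=down,y=+X,z
Rt=Ro.from_matrix(np.array([[0,1,0],[0,0,-1],[-1,0,0]]))
print(Rt.as_matrix(), (Rt*R.inv()).as_rotvec(), Ro.from_quat([.5,.5,-.5,.5]).as_matrix().round(2))
im=viewer.capture("side"); cv2.imwrite("pics/side2.png",cv2.resize(im[140:320,190:430],None,fx=3,fy=3))
```

```text
[526.62129414 108.08894934 306.42023689] [[ 0.03   0.153 -0.988]
 [-0.164 -0.974 -0.156]
 [-0.986  0.167 -0.004]] 5.35 [ 0.06428623  0.30763897  1.31981019 -0.1667931   1.49565329  1.48980969]
[[ 0.  1.  0.]
 [ 0.  0. -1.]
 [-1.  0.  0.]] [0.11506762 0.14132016 1.41097044] [[ 0.  1.  0.]
 [ 0.  0. -1.]
 [-1.  0.  0.]]
```

View pics/side2.png

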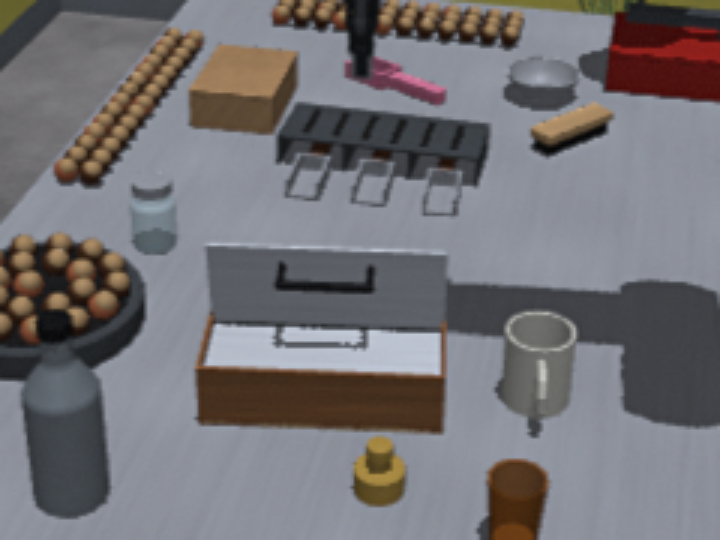

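The side view shows the flap standing right up and leaning back, with the scoops, weight and bystanders unmoved. Now to scoop A (x≈480).

Emit:
carry_out --targets '[{"x": -0.01,"y": -0.055,"z": 0,"ax": 0.012,"ay": 0.014,"az": 0.141,"hand": 0.2},{"x": -0.02,"y": -0.11,"z": 0,"ax": 0.023,"ay": 0.028,"az": 0.282,"hand": 0.5},{"x": -0.03,"y": -0.165,"z": -0.02,"ax": 0.035,"ay": 0.042,"az": 0.423,"hand": 0.5},{"x": -0.04,"y": -0.22,"z": -0.05,"ax": 0.046,"ay": 0.056,"az": 0.564,"hand": 0.5},{"x": -0.047,"y": -0.258,"z": -0.09,"ax": 0.058,"ay": 0.071,"az": 0.706,"hand": 0.5}]'

```text
time_s: 6.02
eef_pos: [479.6, -150.7, 215.3]
ee_rot: [0.332, 0.644, 0.262, -0.638]
force: [2.0, 0.2, -0.4]
grip_width: 0.748
```

Emit:
carry_out --targets '[{"x": 0,"y": 0,"z": -0.03,"ax": 0.012,"ay": 0.014,"az": 0.141,"hand": 0.5},{"x": 0,"y": 0,"z": -0.06,"ax": 0.023,"ay": 0.028,"az": 0.282,"hand": 0.5},{"x": 0,"y": 0,"z": -0.09,"ax": 0.035,"ay": 0.042,"az": 0.423,"hand": 0.5},{"x": 0,"y": 0,"z": -0.11,"ax": 0.046,"ay": 0.056,"az": 0.564,"hand": 0.5},{"x": 0,"y": 0,"z": -0.11,"ax": 0.058,"ay": 0.071,"az": 0.706,"hand": 0.5}]'

```text
time_s: 6.65
eef_pos: [479.4, -148.3, 103.9]
ee_rot: [0.503, 0.498, 0.499, -0.499]
force: [0.5, 0.6, -0.1]
grip_width: 0.744
```

Run:
```python
from h import *
from scipy.spatial.transform import Rotation as Ro
s=ctrl.sense();q=s["ee_rot"]; print(s["eef_pos"],Ro.from_quat(q[[1,2,3,0]]).as_matrix().round(3),s["time_s"])
im=viewer.capture("wrist"); cv2.imwrite("pics/w3.png",im); np.savez("w3.npz",**viewer.camera_info("wrist"))
```

```text
[ 479.44006952 -148.32399287  103.9320074 ] [[ 0.003  1.     0.006]
 [-0.005  0.006 -1.   ]
 [-1.     0.003  0.005]] 6.65
```

View pics/w3.png

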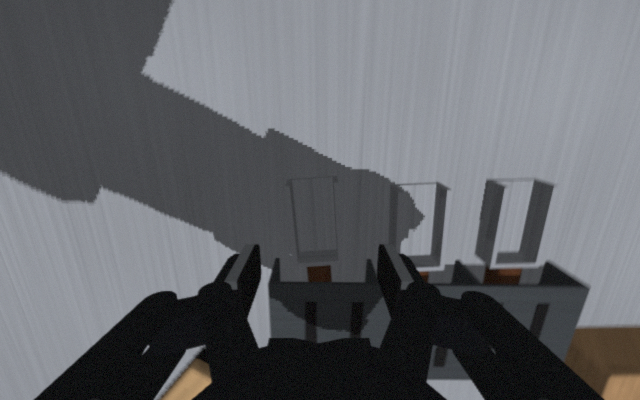

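Scoop A is between the fingers: tip rim (288,181)–(336,178), base rim (297,262)–(338,261). Scoop C's rim is (487,180)–(552,182), with its base at (478,262)–(538,262).

Run:
```python
from h import *
np.set_printoptions(precision=1,suppress=True)
i=dict(np.load("w3.npz"))
for nm,q in [("A tL",(288,181)),("A tR",(337,178)),("A bL",(297,263)),("A bR",(339,261)),("B tL",(391,185)),("BtR",(448,187)),("BbL",(393,267)),("BbR",(440,267)),("C tL",(487,181)),("CtR",(552,183)),("CbL",(478,264)),("CbR",(538,265))]:
    print(nm,onz("wrist",q,26,i),onz("wrist",q,0,i))
print(onz("wrist",(271,286),44,i),onz("wrist",(588,288),44,i))
```

```text
A tL [ 455.6 -126.1   26. ] [ 452.8 -132.5    0. ]
A tR [ 495.1 -123.2   26. ] [ 497.  -129.3    0. ]
A bL [ 461.9 -201.    26. ] [ 459.9 -216.2    0. ]
A bR [ 499.2 -198.7   26. ] [ 501.6 -213.6    0. ]
B tL [ 539.2 -128.6   26. ] [ 546.3 -135.3    0. ]
BtR [ 585.9 -129.8   26. ] [ 598.5 -136.7    0. ]
BbL [ 547.8 -204.3   26. ] [ 555.9 -219.9    0. ]
BbR [ 590.  -203.9   26. ] [ 603.1 -219.5    0. ]
C tL [ 616.8 -124.5   26. ] [ 633.1 -130.7    0. ]
CtR [ 670.1 -125.7   26. ] [ 692.6 -132.     0. ]
CbL [ 623.5 -200.6   26. ] [ 640.6 -215.8   -0. ]
CbR [ 677.6 -201.2   26. ] [ 701.  -216.4    0. ]
[ 441.2 -212.5   44. ] [ 709.3 -212.3   44. ]
```

Emit:
carry_out --targets '[{"x": -0.002,"y": -0.001,"z": -0.055,"ax": 0,"ay": 0,"az": 0.06,"hand": 0.5},{"x": -0.002,"y": -0.001,"z": -0.103,"ax": 0,"ay": 0,"az": 0.06,"hand": 0.5},{"x": -0.002,"y": -0.001,"z": -0.103,"ax": 0,"ay": 0,"az": 0.06,"hand": -0.5},{"x": -0.002,"y": -0.001,"z": -0.103,"ax": 0,"ay": 0,"az": 0.06,"hand": -0.5},{"x": -0.002,"y": -0.001,"z": -0.103,"ax": 0,"ay": 0,"az": 0.06,"hand": -0.5}]' --grip_force 50

```text
time_s: 7.32
eef_pos: [479.0, -149.6, 3.3]
ee_rot: [0.519, 0.484, 0.511, -0.484]
force: [-0.3, 0.2, -0.6]
grip_width: 0.5
```

Emit:
carry_out --targets '[{"x": -0.001,"y": 0.012,"z": 0.005,"ax": 0,"ay": 0,"az": 0,"hand": -0.5},{"x": -0.002,"y": 0.035,"z": 0.007,"ax": 0,"ay": 0,"az": 0,"hand": -0.5},{"x": -0.004,"y": 0.065,"z": 0.007,"ax": 0,"ay": 0,"az": 0,"hand": -0.5},{"x": -0.005,"y": 0.095,"z": 0.007,"ax": 0,"ay": 0,"az": 0.03,"hand": -0.5},{"x": -0.005,"y": 0.12,"z": 0.007,"ax": 0,"ay": 0,"az": 0.088,"hand": -0.5}]'

```text
time_s: 7.95
eef_pos: [472.9, -27.3, 9.2]
ee_rot: [0.539, 0.461, 0.534, -0.46]
force: [0.2, -0.6, -2.2]
grip_width: 0.507
```

Run:
```python
from h import *
s=ctrl.sense(); print(s["eef_pos"],s["grip_width"],s["force"],s["time_s"])
im=viewer.capture("wrist"); cv2.imwrite("pics/w4.png",im); np.savez("w4.npz",**viewer.camera_info("wrist"))
m=viewer.capture("side")
print(m.shape); cv2.imwrite("pics/c4.png",np.vstack([cv2.resize(im,(640,400))[100:400], cv2.resize(m[150:270,220:433],(640,290))]))
```

```text
[472.90647719 -27.30284426   9.19585978] 0.5067107210935334 [ 0.15361335 -0.57549929 -2.24140061] 7.95
(400, 640, 3)
```

View pics/c4.png

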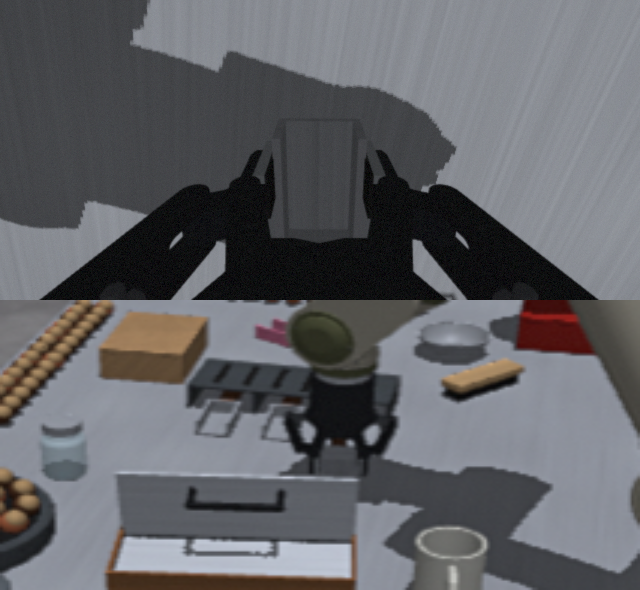

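The crops show scoop A out of the rack, held squarely by its head (wrist crop 275–370,120–240). I set it down and take it again by the handle.

Emit:
carry_out --targets '[{"x": 0,"y": 0,"z": -0.006,"ax": 0,"ay": 0,"az": 0,"hand": -0.5},{"x": 0,"y": 0,"z": -0.006,"ax": 0,"ay": 0,"az": 0,"hand": 0.4},{"x": 0,"y": 0,"z": -0.006,"ax": 0,"ay": 0,"az": 0,"hand": 0.4},{"x": 0,"y": 0,"z": 0.045,"ax": 0,"ay": 0,"az": 0,"hand": 0.4},{"x": 0.007,"y": -0.047,"z": 0.045,"ax": 0,"ay": 0,"az": 0,"hand": 0.1}]'

```text
time_s: 8.68
eef_pos: [481.6, -75.9, 56.4]
ee_rot: [0.541, 0.461, 0.532, -0.46]
force: [0.5, -0.2, -0.4]
grip_width: 0.555
```

Emit:
carry_out --targets '[{"x": 0.007,"y": -0.047,"z": 0,"ax": 0,"ay": 0,"az": 0,"hand": 0.1},{"x": 0.007,"y": -0.047,"z": 0,"ax": 0,"ay": 0,"az": 0,"hand": 0.1}]'

```text
time_s: 8.93
eef_pos: [487.4, -126.0, 53.6]
ee_rot: [0.538, 0.462, 0.532, -0.462]
force: [0.0, 0.9, 0.2]
grip_width: 0.553
```

```bash
cat >> h.py <<'E'
X=np.array([-.148,.989,0]);Y=np.array([-.989,-.148,0]);H=np.array([538.5,220,0])
def tb(p): d=np.asarray(p)-H; return np.array([d@X,d@Y,d[2]])
def brown(im):
    h=cv2.cvtColor(im,cv2.COLOR_BGR2HSV); return cv2.inRange(h,(0,100,25),(16,255,140))
def blobs(im,n,z,info=None,amin=60):
    k,l,st,c=cv2.connectedComponentsWithStats(brown(im))
    for j in range(1,k):
        if st[j,4]>amin:
            pts=np.argwhere(l==j)[:,::-1].astype(np.float32); r=cv2.minAreaRect(pts)
            W=[onz(n,q,z,info)[:2].round(0).tolist() for q in cv2.boxPoints(r)]
            print(n,st[j].tolist(),"ctr",onz(n,r[0],z,info)[:2].round(1),W)
E
python3 - <<'E'
from h import *
s=ctrl.sense(); print(s["eef_pos"],s["grip_width"],s["force"],s["time_s"])
im=viewer.capture("wrist"); cv2.imwrite("pics/w5.png",im); i=viewer.camera_info("wrist"); np.savez("w5.npz",**i)
blobs(im,"wrist",24,i)
m=viewer.capture("side");cv2.imwrite("pics/side5.png",m);blobs(m,"side",24,amin=25)
E
```

```text
[ 487.42438098 -125.97901677   53.58575891] 0.5533828872222126 [0.01040158 0.85936216 0.20029341] 8.925
wrist [302, 168, 33, 126, 3617] ctr [ 486.7 -123.1] [[471.0, -83.0], [490.0, -80.0], [505.0, -170.0], [482.0, -173.0]]
side [575, 0, 13, 13, 39] ctr [-2161.3 -6983.4] [[-1932.0, -6466.0], [-2473.0, -8185.0], [-2420.0, -7566.0], [-1916.0, -6037.0]]
side [573, 14, 12, 12, 55] ctr [-1748.7 -5421. ] [[-1673.0, -5451.0], [-1935.0, -6103.0], [-1823.0, -5392.0], [-1591.0, -4846.0]]
side [570, 22, 13, 11, 56] ctr [-1533.  -4705.3] [[-1398.0, -4432.0], [-1605.0, -5174.0], [-1680.0, -5002.0], [-1470.0, -4295.0]]
side [566, 36, 7, 10, 26] ctr [-1261.9 -3867.4] [[-1176.0, -3659.0], [-1327.0, -4173.0], [-1354.0, -4092.0], [-1203.0, -3591.0]]
side [563, 46, 14, 14, 74] ctr [-1123.1 -3290.9] [[-1002.0, -3024.0], [-1188.0, -3692.0], [-1257.0, -3587.0], [-1067.0, -2944.0]]
side [594, 57, 46, 78, 1667] ctr [-1220.8 -2057.9] [[-970.0, -2079.0], [-1648.0, -3466.0], [-1464.0, -2038.0], [-971.0, -1234.0]]
side [558, 77, 10, 6, 26] ctr [ -825.9 -2273.3] [[-785.0, -2256.0], [-822.0, -2379.0], [-868.0, -22
[... 1407 characters left out ...]
0, 85.0], [838.0, 278.0]]
side [256, 245, 82, 39, 1529] ctr [536.1 265. ] [[638.0, 368.0], [688.0, 191.0], [424.0, 151.0], [400.0, 331.0]]
side [353, 293, 20, 32, 517] ctr [312.7 423.8] [[331.0, 489.0], [347.0, 364.0], [293.0, 353.0], [281.0, 479.0]]
side [118, 326, 126, 50, 1788] ctr [734.8 666. ] [[875.0, 717.0], [923.0, 609.0], [589.0, 613.0], [568.0, 716.0]]
side [237, 344, 20, 34, 187] ctr [565.2 666.8] [[579.0, 711.0], [581.0, 611.0], [550.0, 620.0], [551.0, 718.0]]
side [250, 346, 20, 35, 184] ctr [532.3 666.2] [[545.0, 713.0], [550.0, 610.0], [518.0, 616.0], [516.0, 718.0]]
side [264, 348, 20, 35, 219] ctr [497.6 665.8] [[513.0, 713.0], [513.0, 608.0], [481.0, 615.0], [483.0, 719.0]]
```

Handle A is centred at (487,−124) with yaw 0.143, right under the tool. I grip and lift it.

Emit:
carry_out --targets '[{"x": 0,"y": 0,"z": -0.05,"ax": 0,"ay": 0,"az": 0,"hand": 0.1},{"x": 0,"y": 0,"z": -0.05,"ax": 0,"ay": 0,"az": 0,"hand": -1},{"x": 0,"y": 0,"z": -0.05,"ax": 0,"ay": 0,"az": 0,"hand": -1},{"x": 0,"y": 0,"z": -0.05,"ax": 0,"ay": 0,"az": 0,"hand": -1},{"x": 0,"y": 0,"z": -0.05,"ax": 0,"ay": 0,"az": 0,"hand": -1}]' --grip_force 70

```text
time_s: 9.65
eef_pos: [487.2, -123.0, 4.0]
ee_rot: [0.539, 0.461, 0.533, -0.461]
force: [0.4, -0.2, -0.8]
grip_width: 0.24
```

Emit:
carry_out --targets '[{"x": 0,"y": 0,"z": 0.02,"ax": 0,"ay": 0,"az": 0,"hand": -1}]'

```text
time_s: 9.78
eef_pos: [486.3, -122.6, 23.0]
ee_rot: [0.538, 0.461, 0.534, -0.461]
force: [0.8, -0.3, -0.8]
grip_width: 0.239
```

Run:
```python
from h import *
s=ctrl.sense(); p=s["eef_pos"]; print(p,s["grip_width"],s["force"],s["time_s"],tb(p))
for xx in (-160,-44): g=H+X*xx+Y*76; print(xx,g-p)
```

```text
[ 486.32624827 -122.63894332   23.01948779] 0.23902079972194146 [ 0.7635903  -0.3353577  -0.76560338] 9.775 [-331.14819969  102.31040407   23.01948779]
-160 [  0.68975173 173.15094332 -23.01948779]
-44 [-16.47824827 287.87494332 -23.01948779]
```

Emit:
carry_out --targets '[{"x": 0.001,"y": 0.05,"z": 0,"ax": 0,"ay": 0,"az": 0,"hand": -1},{"x": 0.001,"y": 0.1,"z": 0,"ax": 0,"ay": 0,"az": 0,"hand": -1},{"x": 0.001,"y": 0.15,"z": 0,"ax": 0,"ay": 0,"az": 0,"hand": -1},{"x": 0.001,"y": 0.173,"z": 0,"ax": 0,"ay": 0,"az": 0,"hand": -1},{"x": 0.001,"y": 0.173,"z": 0,"ax": 0,"ay": 0,"az": 0,"hand": -1}]'

```text
time_s: 10.4
eef_pos: [487.9, 51.2, 23.6]
ee_rot: [0.539, 0.46, 0.534, -0.46]
force: [0.4, -0.8, -1.3]
grip_width: 0.236
```

Run:
```python
from h import *
s=ctrl.sense(); p=s["eef_pos"]; print(p,s["grip_width"],s["force"],tb(p))
im=viewer.capture("wrist"); cv2.imwrite("pics/w6.png",im); i=viewer.camera_info("wrist"); np.savez("w6.npz",**i)
m=viewer.capture("scene");cv2.imwrite("pics/scene6.png",m)
cv2.imwrite("pics/c6.png",np.vstack([im[:300], cv2.resize(m[100:250,215:455],(640,400))[:299]]))
for xx in (-50,-44): g=H+X*xx+Y*76; print(xx,g-p)
```

```text
[487.89931208  51.16154814  23.62179892] 0.23617028837569015 [ 0.40328545 -0.78374815 -1.33957124] [-159.49232708   75.03217122   23.62179892]
-50 [-17.16331208 108.14045186 -23.62179892]
-44 [-18.05131208 114.07445186 -23.62179892]
```

View pics/c6.png

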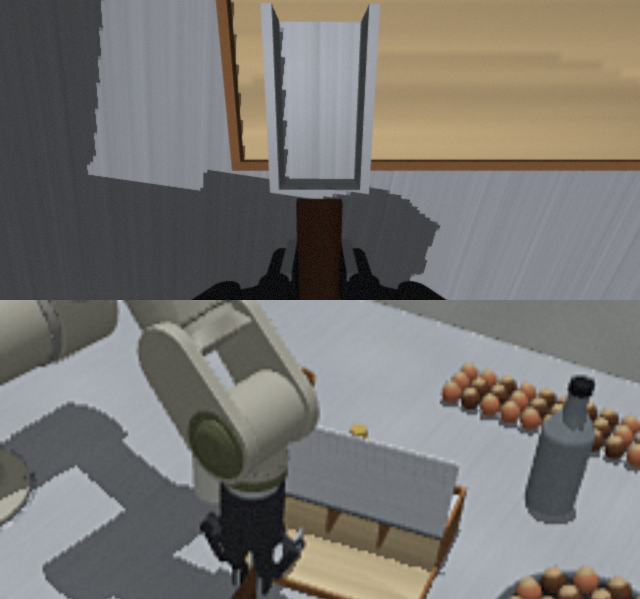

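The wrist part shows scoop A aligned with the box, its head over the front sill (sill corner at (233,170)). The scene part shows the arm clear of the flap and the three lanes open. I push the head in.

Emit:
carry_out --targets '[{"x": -0.005,"y": 0.03,"z": 0,"ax": 0,"ay": 0,"az": 0,"hand": -1},{"x": -0.01,"y": 0.06,"z": 0,"ax": 0,"ay": 0,"az": 0,"hand": -1},{"x": -0.014,"y": 0.085,"z": 0,"ax": 0,"ay": 0,"az": 0,"hand": -1},{"x": -0.017,"y": 0.108,"z": 0,"ax": 0,"ay": 0,"az": 0,"hand": -1},{"x": -0.017,"y": 0.108,"z": 0,"ax": 0,"ay": 0,"az": 0,"hand": -1}]'

```text
time_s: 11.12
eef_pos: [471.1, 157.9, 23.4]
ee_rot: [0.539, 0.461, 0.534, -0.461]
force: [0.1, -0.2, -2.3]
grip_width: 0.242
```

Emit:
carry_out --targets '[{"x": 0,"y": 0,"z": -0.008,"ax": 0,"ay": 0,"az": 0,"hand": -1},{"x": 0,"y": 0,"z": -0.013,"ax": 0,"ay": 0,"az": 0,"hand": -1},{"x": 0,"y": 0,"z": -0.013,"ax": 0,"ay": 0,"az": 0,"hand": -1}]'

```text
time_s: 11.5
eef_pos: [470.8, 157.3, 9.7]
ee_rot: [0.538, 0.461, 0.534, -0.462]
force: [-0.3, 0.1, -1.4]
grip_width: 0.241
```

Run:
```python
from h import *
np.set_printoptions(precision=1,suppress=True)
s=ctrl.sense(); p=s["eef_pos"]; print(p,s["grip_width"],s["force"],tb(p))
i=dict(np.load("w6.npz"))
print("sill corner",tb(onz("wrist",(233,170),13,i)),"junction",tb(onz("wrist",(320,195),42,i)),"tip rims",tb(onz("wrist",(266,4),45,i)),tb(onz("wrist",(374,5),45,i)))
im=viewer.capture("wrist"); cv2.imwrite("pics/w7.png",im); i=viewer.camera_info("wrist"); np.savez("w7.npz",**i)
blobs(im,"wrist",29,i)
```

```text
[470.8 157.3   9.7] 0.24081300656279384 [-0.3  0.1 -1.4] [-52.   76.2   9.7]
sill corner [-114.9  122.    13. ] junction [-120.5   74.3   42. ] tip rims [-46.3  94.5  45. ] [-46.5  54.7  45. ]
wrist [129, 0, 66, 181, 6450] ctr [396.6 233.3] [[384.0, 262.0], [399.0, 267.0], [412.0, 199.0], [394.0, 193.0]]
wrist [290, 241, 58, 102, 3847] ctr [472.3 145.9] [[454.0, 172.0], [481.0, 176.0], [493.0, 117.0], [462.0, 111.0]]
wrist [233, 242, 16, 48, 531] ctr [432.5 155.7] [[428.0, 168.0], [434.0, 169.0], [438.0, 143.0], [431.0, 141.0]]
wrist [491, 284, 149, 60, 2387] ctr [613.5 140.5] [[568.0, 137.0], [634.0, 175.0], [659.0, 144.0], [590.0, 102.0]]
wrist [424, 328, 19, 16, 117] ctr [539.2 128. ] [[533.0, 131.0], [534.0, 134.0], [546.0, 125.0], [544.0, 122.0]]
```

Emit:
carry_out --targets '[{"x": 0,"y": 0,"z": 0.003,"ax": 0,"ay": 0,"az": 0,"hand": -1},{"x": -0.001,"y": 0.006,"z": 0.003,"ax": 0,"ay": 0,"az": 0,"hand": -1},{"x": -0.002,"y": 0.012,"z": 0.003,"ax": 0,"ay": 0,"az": 0,"hand": -1},{"x": -0.002,"y": 0.012,"z": -0.001,"ax": 0,"ay": 0,"az": 0,"hand": -1},{"x": -0.002,"y": 0.012,"z": -0.001,"ax": 0,"ay": 0,"az": 0,"hand": -1}]'

```text
time_s: 12.18
eef_pos: [468.7, 170.1, 8.9]
ee_rot: [0.538, 0.461, 0.534, -0.461]
force: [-0.5, -0.7, -1.9]
grip_width: 0.238
```

Emit:
carry_out --targets '[{"x": 0,"y": 0,"z": 0,"ax": 0,"ay": 0,"az": 0,"hand": -0.1},{"x": 0,"y": 0,"z": 0,"ax": 0,"ay": 0,"az": 0,"hand": -0.1},{"x": 0,"y": 0,"z": 0.03,"ax": 0,"ay": 0,"az": 0,"hand": -0.1},{"x": 0.004,"y": -0.025,"z": 0.08,"ax": 0,"ay": 0,"az": 0,"hand": -0.1},{"x": 0.009,"y": -0.06,"z": 0.13,"ax": 0,"ay": 0,"az": 0,"hand": 0.5}]'

```text
time_s: 12.8
eef_pos: [477.9, 109.6, 140.9]
ee_rot: [0.539, 0.461, 0.534, -0.461]
force: [0.4, 0.3, 0.6]
grip_width: 0.648
```

Run:
```python
from h import *
np.set_printoptions(precision=1,suppress=True)
s=ctrl.sense(); p=s["eef_pos"]; print(p,s["grip_width"],s["force"],tb(p),s["time_s"])
im=viewer.capture("wrist"); cv2.imwrite("pics/w8.png",im); i=viewer.camera_info("wrist"); np.savez("w8.npz",**i)
k,l,st,c=cv2.connectedComponentsWithStats(brown(im))
for j in range(1,k):
    if st[j,4]>200:
        r=cv2.minAreaRect(np.argwhere(l==j)[:,::-1].astype(np.float32)); print(st[j],[tb(onz("wrist",q,29,i))[:2].round() for q in cv2.boxPoints(r)])
```

```text
[477.9 109.6 140.9] 0.6481492796717662 [0.4 0.3 0.6] [-100.2   76.3  140.9] 12.8
[ 266   85  275  120 2256] [array([-114.,  123.]), array([ -6., 117.]), array([  -7., -121.]), array([-116., -148.])]
[ 306   86   26  106 2430] [array([-7., 82.]), array([-7., 61.]), array([-101.,   60.]), array([-101.,   84.])]
```

Handle A now lies at toolbox x −101…−7, y≈72, so the tip is about 69 mm under the guard, which is in range. Next is scoop B.

Emit:
carry_out --targets '[{"x": 0.02,"y": -0.055,"z": 0,"ax": 0,"ay": 0,"az": -0.02,"hand": 0.5},{"x": 0.04,"y": -0.11,"z": 0,"ax": 0,"ay": 0,"az": -0.04,"hand": 0.5},{"x": 0.06,"y": -0.165,"z": -0.02,"ax": 0,"ay": 0,"az": -0.068,"hand": 0.5},{"x": 0.08,"y": -0.22,"z": -0.036,"ax": 0,"ay": 0,"az": -0.068,"hand": 0.5},{"x": 0.0865,"y": -0.262,"z": -0.056,"ax": 0,"ay": 0,"az": -0.068,"hand": 0.5}]'

```text
time_s: 13.48
eef_pos: [565.2, -154.6, 82.9]
ee_rot: [0.523, 0.479, 0.517, -0.479]
force: [-0.2, 1.1, -0.1]
grip_width: 0.754
```

Emit:
carry_out --targets '[{"x": 0,"y": 0,"z": 0,"ax": 0,"ay": 0,"az": 0,"hand": 0.5}]'

```text
time_s: 13.6
eef_pos: [563.9, -154.5, 81.6]
ee_rot: [0.521, 0.48, 0.518, -0.48]
force: [-0.7, 0.9, 0.1]
grip_width: 0.75
```

Run:
```python
from h import *
np.set_printoptions(precision=1,suppress=True)
s=ctrl.sense(); p=s["eef_pos"]; print(p,s["grip_width"],s["force"],s["time_s"])
im=viewer.capture("wrist"); cv2.imwrite("pics/w9.png",im); i=viewer.camera_info("wrist"); np.savez("w9.npz",**i)
blobs(im,"wrist",24,i)
```

```text
[ 563.9 -154.5   81.6] 0.7500796120923602 [-0.7  0.9  0.1] 13.6
wrist [308, 281, 25, 13, 284] ctr [ 570.7 -215.4] [[560.0, -210.0], [580.0, -209.0], [581.0, -221.0], [561.0, -222.0]]
wrist [557, 355, 83, 45, 1313] ctr [ 839.7 -293.8] [[792.0, -273.0], [799.0, -251.0], [891.0, -315.0], [885.0, -341.0]]
wrist [471, 386, 13, 14, 73] ctr [ 731.1 -321.7] [[723.0, -314.0], [735.0, -313.0], [739.0, -330.0], [727.0, -330.0]]
```

View pics/w9.png

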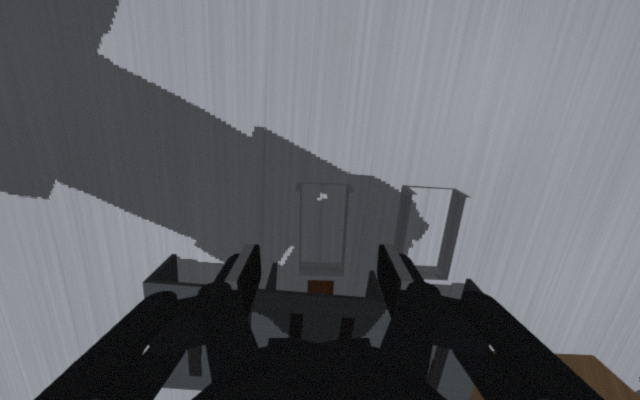

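Scoop B is centred between the fingers (rim u≈299–348, v 185–272). I grip it and draw it out.

Emit:
carry_out --targets '[{"x": 0.001,"y": 0,"z": -0.05,"ax": 0,"ay": 0,"az": 0,"hand": 0.5},{"x": 0.001,"y": 0,"z": -0.079,"ax": 0,"ay": 0,"az": 0,"hand": 0.5},{"x": 0.001,"y": 0,"z": -0.079,"ax": 0,"ay": 0,"az": 0,"hand": -0.5},{"x": 0.001,"y": 0,"z": -0.079,"ax": 0,"ay": 0,"az": 0,"hand": -0.5},{"x": 0.001,"y": 0,"z": -0.079,"ax": 0,"ay": 0,"az": 0,"hand": -0.5}]' --grip_force 50

```text
time_s: 14.28
eef_pos: [566.2, -152.0, 5.8]
ee_rot: [0.523, 0.479, 0.517, -0.479]
force: [-0.4, -0.2, -1.9]
grip_width: 0.506
```

Emit:
carry_out --targets '[{"x": -0.001,"y": 0.012,"z": 0.005,"ax": 0,"ay": 0,"az": 0,"hand": -0.5},{"x": -0.003,"y": 0.035,"z": 0.007,"ax": 0,"ay": 0,"az": 0,"hand": -0.5},{"x": -0.005,"y": 0.065,"z": 0.007,"ax": 0,"ay": 0,"az": 0,"hand": -0.5},{"x": -0.007,"y": 0.095,"z": 0.007,"ax": 0,"ay": 0,"az": 0.03,"hand": -0.5},{"x": -0.008,"y": 0.12,"z": 0.007,"ax": 0,"ay": 0,"az": 0.068,"hand": -0.5}]'

```text
time_s: 14.9
eef_pos: [556.9, -29.4, 11.6]
ee_rot: [0.539, 0.46, 0.534, -0.461]
force: [-0.4, 0.2, -0.8]
grip_width: 0.504
```

Emit:
carry_out --targets '[{"x": 0,"y": 0,"z": 0,"ax": 0,"ay": 0,"az": 0,"hand": -0.5}]'

```text
time_s: 15.02
eef_pos: [557.1, -29.3, 11.6]
ee_rot: [0.539, 0.46, 0.534, -0.46]
force: [-0.6, 0.3, -0.4]
grip_width: 0.498
```

Emit:
carry_out --targets '[{"x": 0,"y": 0,"z": -0.006,"ax": 0,"ay": 0,"az": 0,"hand": -0.5},{"x": 0,"y": 0,"z": -0.006,"ax": 0,"ay": 0,"az": 0,"hand": 0.4},{"x": 0,"y": 0,"z": -0.006,"ax": 0,"ay": 0,"az": 0,"hand": 0.4},{"x": 0,"y": 0,"z": 0.042,"ax": 0,"ay": 0,"az": 0,"hand": 0.4},{"x": 0.007,"y": -0.047,"z": 0.042,"ax": 0,"ay": 0,"az": 0,"hand": 0.1}]'

```text
time_s: 15.65
eef_pos: [566.3, -78.5, 56.7]
ee_rot: [0.541, 0.461, 0.532, -0.459]
force: [0.6, -0.5, -1.0]
grip_width: 0.551
```

Emit:
carry_out --targets '[{"x": 0.008,"y": -0.052,"z": 0,"ax": 0,"ay": 0,"az": 0,"hand": 0.1},{"x": 0.008,"y": -0.052,"z": 0,"ax": 0,"ay": 0,"az": 0,"hand": 0.1}]'

```text
time_s: 15.9
eef_pos: [572.8, -134.5, 53.5]
ee_rot: [0.538, 0.462, 0.532, -0.462]
force: [0.2, 1.2, -0.2]
grip_width: 0.548
```

Run:
```python
from h import *
s=ctrl.sense(); print(s["eef_pos"],s["grip_width"],s["force"],s["time_s"])
im=viewer.capture("wrist"); cv2.imwrite("pics/w10.png",im); i=viewer.camera_info("wrist"); np.savez("w10.npz",**i)
blobs(im,"wrist",24,i,300)
```

```text
[ 572.7828067  -134.54551329   53.48000097] 0.5477648892446751 [ 0.189755    1.241807   -0.16027221] 15.9
wrist [300, 165, 33, 127, 3643] ctr [ 570.6 -129.8] [[555.0, -90.0], [574.0, -87.0], [589.0, -176.0], [566.0, -180.0]]
```

Emit:
carry_out --targets '[{"x": -0.001,"y": 0,"z": -0.05,"ax": 0,"ay": 0,"az": 0,"hand": 0.1},{"x": -0.001,"y": 0,"z": -0.05,"ax": 0,"ay": 0,"az": 0,"hand": -1},{"x": -0.001,"y": 0,"z": -0.05,"ax": 0,"ay": 0,"az": 0,"hand": -1},{"x": -0.001,"y": 0,"z": -0.05,"ax": 0,"ay": 0,"az": 0,"hand": -1},{"x": -0.001,"y": 0,"z": -0.05,"ax": 0,"ay": 0,"az": 0,"hand": -1}]' --grip_force 70

```text
time_s: 16.58
eef_pos: [571.6, -130.9, 3.8]
ee_rot: [0.539, 0.461, 0.534, -0.461]
force: [0.5, 0.0, -1.5]
grip_width: 0.242
```

Emit:
carry_out --targets '[{"x": 0,"y": 0,"z": 0.02,"ax": 0,"ay": 0,"az": 0,"hand": -1},{"x": -0.003,"y": 0.05,"z": 0.02,"ax": 0,"ay": 0,"az": 0,"hand": -1},{"x": -0.006,"y": 0.1,"z": 0.02,"ax": 0,"ay": 0,"az": 0,"hand": -1},{"x": -0.009,"y": 0.15,"z": 0.02,"ax": 0,"ay": 0,"az": 0,"hand": -1},{"x": -0.01,"y": 0.19,"z": 0.02,"ax": 0,"ay": 0,"az": 0,"hand": -1}]'

```text
time_s: 17.2
eef_pos: [561.2, 60.9, 23.6]
ee_rot: [0.539, 0.461, 0.534, -0.461]
force: [0.3, -0.2, -0.3]
grip_width: 0.24
```

Emit:
carry_out --targets '[{"x": 0,"y": 0,"z": 0,"ax": 0,"ay": 0,"az": 0,"hand": -1}]'

```text
time_s: 17.32
eef_pos: [561.2, 61.4, 23.5]
ee_rot: [0.539, 0.46, 0.534, -0.46]
force: [0.0, -0.2, -0.9]
grip_width: 0.241
```

Run:
```python
from h import *
np.set_printoptions(precision=1,suppress=True)
s=ctrl.sense(); p=s["eef_pos"]; print(p,s["grip_width"],s["force"],tb(p),s["time_s"])
im=viewer.capture("wrist"); cv2.imwrite("pics/w11.png",im); i=viewer.camera_info("wrist"); np.savez("w11.npz",**i)
m=brown(im); m[:, :290]=0; m[:,350:]=0
v=np.where(m[:,310:332].sum(1)>255*12)[0]; print("handle rows",v.min(),v.max()); 
g=np.split(v,np.where(np.diff(v)>1)[0]+1); print([(a[0],a[-1]) for a in g])
for a in g: u=np.where(m[a[0]+2])[0]; print(u.min(),u.max(),"front",tb(onz("wrist",(u.mean(),a[0]),43,i)))
for xx in (-47,): print(H+X*xx+Y*0-p)
```

```text
[561.2  61.4  23.5] 0.24078358451124462 [ 0.  -0.2 -0.9] [-160.2    1.1   23.5] 17.325
handle rows 198 341
[(np.int64(198), np.int64(341))]
297 341 front [-122.9    1.2   43. ]
[-15.7 112.1 -23.5]
```

Emit:
carry_out --targets '[{"x": -0.005,"y": 0.03,"z": 0,"ax": 0,"ay": 0,"az": 0,"hand": -1},{"x": -0.009,"y": 0.06,"z": 0,"ax": 0,"ay": 0,"az": 0,"hand": -1},{"x": -0.013,"y": 0.09,"z": 0,"ax": 0,"ay": 0,"az": 0,"hand": -1},{"x": -0.017,"y": 0.119,"z": 0,"ax": 0,"ay": 0,"az": 0,"hand": -1},{"x": -0.017,"y": 0.119,"z": -0.006,"ax": 0,"ay": 0,"az": 0,"hand": -1}]'

```text
time_s: 18.0
eef_pos: [544.8, 178.4, 17.6]
ee_rot: [0.539, 0.461, 0.534, -0.461]
force: [0.1, -0.5, -1.8]
grip_width: 0.238
```

Emit:
carry_out --targets '[{"x": 0,"y": 0,"z": -0.008,"ax": 0,"ay": 0,"az": 0,"hand": -1},{"x": 0,"y": 0,"z": -0.008,"ax": 0,"ay": 0,"az": 0,"hand": -1},{"x": 0,"y": 0,"z": -0.008,"ax": 0,"ay": 0,"az": 0,"hand": -0.1},{"x": 0,"y": 0,"z": -0.008,"ax": 0,"ay": 0,"az": 0,"hand": -0.1},{"x": 0,"y": 0,"z": 0.02,"ax": 0,"ay": 0,"az": 0,"hand": -0.1}]'

```text
time_s: 18.62
eef_pos: [543.4, 177.7, 36.2]
ee_rot: [0.538, 0.46, 0.534, -0.462]
force: [0.3, -1.1, 0.3]
grip_width: 0.454
```

Emit:
carry_out --targets '[{"x": 0.004,"y": -0.025,"z": 0.05,"ax": 0,"ay": 0,"az": 0,"hand": 0.1},{"x": 0.009,"y": -0.06,"z": 0.1,"ax": 0,"ay": 0,"az": 0,"hand": 0.5},{"x": 0.009,"y": -0.06,"z": 0.1,"ax": 0,"ay": 0,"az": 0,"hand": 0.5}]'

```text
time_s: 19.0
eef_pos: [555.6, 116.2, 141.3]
ee_rot: [0.54, 0.463, 0.531, -0.46]
force: [0.1, 0.0, -1.1]
grip_width: 0.749
```

```bash
cat >> h.py <<'E'
def inbox(im,i):
    k,l,st,c=cv2.connectedComponentsWithStats(brown(im))
    for j in range(1,k):
        if st[j,4]>200:
            r=cv2.minAreaRect(np.argwhere(l==j)[:,::-1].astype(np.float32)); print(st[j],[tb(onz("wrist",q,29,i))[:2].round().tolist() for q in cv2.boxPoints(r)])
E
python3 - <<'E'
from h import *
np.set_printoptions(precision=1,suppress=True)
s=ctrl.sense(); p=s["eef_pos"]; print(p,s["grip_width"],s["force"],tb(p),s["time_s"])
im=viewer.capture("wrist"); cv2.imwrite("pics/w12.png",im); i=viewer.camera_info("wrist"); np.savez("w12.npz",**i)
inbox(im,i)
E
```

```text
[555.6 116.2 141.3] 0.748594693163672 [ 0.1  0.  -1.1] [-105.2   -1.6  141.3] 19.0
[626  65  14  34 237] [[9.0, -254.0], [9.0, -265.0], [-17.0, -274.0], [-17.0, -263.0]]
[ 176   74  277  126 3177] [[1.0, 116.0], [2.0, -112.0], [-106.0, -128.0], [-106.0, 132.0]]
[ 212   75   39  110 2890] [[1.0, 87.0], [3.0, 62.0], [-90.0, 59.0], [-93.0, 87.0]]
[ 302   80   26  108 2470] [[-3.0, 12.0], [-3.0, -8.0], [-95.0, -9.0], [-95.0, 14.0]]
[ 566  101   74   86 2611] [[-19.0, -212.0], [-19.0, -275.0], [-94.0, -301.0], [-94.0, -232.0]]
[ 570  175   70   86 2229] [[-84.0, -233.0], [-84.0, -297.0], [-172.0, -328.0], [-172.0, -257.0]]
```

Scoop B lies at toolbox x −95…−3, y≈2. Next is scoop C.

Emit:
carry_out --targets '[{"x": 0.02,"y": -0.055,"z": 0,"ax": 0,"ay": 0,"az": -0.02,"hand": 0.5},{"x": 0.04,"y": -0.11,"z": 0,"ax": 0,"ay": 0,"az": -0.04,"hand": 0.5},{"x": 0.06,"y": -0.165,"z": -0.02,"ax": 0,"ay": 0,"az": -0.068,"hand": 0.5},{"x": 0.08,"y": -0.22,"z": -0.036,"ax": 0,"ay": 0,"az": -0.068,"hand": 0.5},{"x": 0.092,"y": -0.267,"z": -0.058,"ax": 0,"ay": 0,"az": -0.068,"hand": 0.5}]'

```text
time_s: 19.68
eef_pos: [645.7, -150.2, 77.3]
ee_rot: [0.522, 0.479, 0.518, -0.479]
force: [0.4, 0.3, 0.4]
grip_width: 0.747
```

Emit:
carry_out --targets '[{"x": 0,"y": 0,"z": 0,"ax": 0,"ay": 0,"az": 0,"hand": 0.5},{"x": 0,"y": 0,"z": 0,"ax": 0,"ay": 0,"az": 0,"hand": 0.5}]'

```text
time_s: 19.92
eef_pos: [645.2, -147.8, 78.3]
ee_rot: [0.522, 0.479, 0.518, -0.479]
force: [-0.9, -0.9, 0.7]
grip_width: 0.751
```

Run:
```python
from h import *
np.set_printoptions(precision=1,suppress=True)
s=ctrl.sense(); p=s["eef_pos"]; print(p,s["grip_width"],s["force"],s["time_s"])
im=viewer.capture("wrist"); cv2.imwrite("pics/w13.png",im); i=viewer.camera_info("wrist"); np.savez("w13.npz",**i)
blobs(im,"wrist",24,i)
g=cv2.GaussianBlur(im,(3,3),0)
cv2.imwrite("pics/w13c.png",cv2.resize(im[150:310,230:410],None,fx=3.5,fy=3.5))
```

```text
[ 645.2 -147.8   78.3] 0.7508469180814459 [-0.9 -0.9  0.7] 19.925
wrist [628, 256, 12, 29, 184] ctr [ 902.  -171.4] [[892.0, -159.0], [901.0, -159.0], [912.0, -184.0], [903.0, -184.0]]
wrist [311, 287, 26, 20, 415] ctr [ 655.6 -216. ] [[645.0, -225.0], [646.0, -207.0], [666.0, -208.0], [666.0, -225.0]]
wrist [579, 288, 61, 112, 2632] ctr [ 911.8 -245. ] [[864.0, -191.0], [914.0, -187.0], [967.0, -307.0], [910.0, -312.0]]
wrist [426, 357, 58, 43, 1310] ctr [ 784.5 -295.5] [[763.0, -324.0], [753.0, -273.0], [804.0, -269.0], [818.0, -319.0]]
```

View pics/w13c.png

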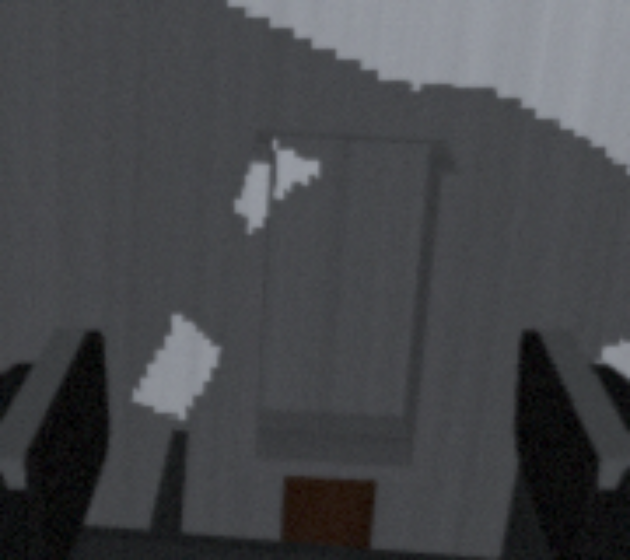

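Scoop C's rim spans crop x≈258–430 against a finger midpoint of 312, so it sits about 6 mm to +x with slightly less yaw. I shift and grip.

Emit:
carry_out --targets '[{"x": 0.006,"y": -0.002,"z": -0.04,"ax": 0,"ay": 0,"az": -0.03,"hand": 0.5},{"x": 0.006,"y": -0.002,"z": -0.075,"ax": 0,"ay": 0,"az": -0.03,"hand": 0.5},{"x": 0.006,"y": -0.002,"z": -0.075,"ax": 0,"ay": 0,"az": -0.03,"hand": -0.5},{"x": 0.006,"y": -0.002,"z": -0.075,"ax": 0,"ay": 0,"az": -0.03,"hand": -0.5},{"x": 0.006,"y": -0.002,"z": -0.075,"ax": 0,"ay": 0,"az": -0.03,"hand": -0.5}]' --grip_force 50

```text
time_s: 20.6
eef_pos: [652.2, -150.9, 6.1]
ee_rot: [0.516, 0.487, 0.51, -0.487]
force: [0.1, 0.7, -1.3]
grip_width: 0.501
```

Emit:
carry_out --targets '[{"x": -0.001,"y": 0.012,"z": 0.005,"ax": 0,"ay": 0,"az": 0,"hand": -0.5},{"x": -0.002,"y": 0.035,"z": 0.007,"ax": 0,"ay": 0,"az": 0,"hand": -0.5},{"x": -0.003,"y": 0.065,"z": 0.007,"ax": 0,"ay": 0,"az": 0,"hand": -0.5},{"x": -0.005,"y": 0.095,"z": 0.007,"ax": 0,"ay": 0,"az": 0.03,"hand": -0.5},{"x": -0.006,"y": 0.12,"z": 0.007,"ax": 0,"ay": 0,"az": 0.098,"hand": -0.5}]'

```text
time_s: 21.22
eef_pos: [645.1, -28.2, 11.7]
ee_rot: [0.539, 0.46, 0.534, -0.46]
force: [0.6, -0.5, -1.7]
grip_width: 0.501
```

Emit:
carry_out --targets '[{"x": 0,"y": 0,"z": 0,"ax": 0,"ay": 0,"az": 0,"hand": -0.5}]'

```text
time_s: 21.35
eef_pos: [645.2, -28.0, 11.7]
ee_rot: [0.539, 0.46, 0.534, -0.46]
force: [0.4, -0.4, -1.8]
grip_width: 0.499
```

Emit:
carry_out --targets '[{"x": 0,"y": 0,"z": -0.006,"ax": 0,"ay": 0,"az": 0,"hand": -0.5},{"x": 0,"y": 0,"z": -0.006,"ax": 0,"ay": 0,"az": 0,"hand": 0.4},{"x": 0,"y": 0,"z": -0.006,"ax": 0,"ay": 0,"az": 0,"hand": 0.4},{"x": 0,"y": 0,"z": 0.042,"ax": 0,"ay": 0,"az": 0,"hand": 0.4},{"x": 0.007,"y": -0.047,"z": 0.042,"ax": 0,"ay": 0,"az": 0,"hand": 0.1}]'

```text
time_s: 21.98
eef_pos: [654.6, -77.0, 57.6]
ee_rot: [0.542, 0.461, 0.532, -0.459]
force: [0.8, -0.4, -0.4]
grip_width: 0.555
```

Emit:
carry_out --targets '[{"x": 0.007,"y": -0.05,"z": 0,"ax": 0,"ay": 0,"az": 0,"hand": 0.1},{"x": 0.007,"y": -0.05,"z": 0,"ax": 0,"ay": 0,"az": 0,"hand": 0.1},{"x": 0.007,"y": -0.05,"z": 0,"ax": 0,"ay": 0,"az": 0,"hand": 0.1}]'

```text
time_s: 22.35
eef_pos: [659.4, -127.7, 53.2]
ee_rot: [0.538, 0.461, 0.534, -0.461]
force: [-0.9, 1.8, -0.2]
grip_width: 0.55
```

Run:
```python
from h import *
s=ctrl.sense(); print(s["eef_pos"],s["grip_width"],s["force"],s["time_s"])
im=viewer.capture("wrist"); cv2.imwrite("pics/w14.png",im); i=viewer.camera_info("wrist"); np.savez("w14.npz",**i)
blobs(im,"wrist",24,i,300)
```

```text
[ 659.36098621 -127.74357818   53.21489759] 0.5499829065207601 [-0.93454336  1.79361664 -0.17577649] 22.35
wrist [303, 172, 33, 125, 3559] ctr [ 660.2 -128.4] [[644.0, -88.0], [664.0, -85.0], [679.0, -175.0], [656.0, -178.0]]
wrist [584, 310, 56, 90, 1816] ctr [ 901.6 -196.2] [[862.0, -160.0], [902.0, -154.0], [946.0, -237.0], [901.0, -244.0]]
```

Emit:
carry_out --targets '[{"x": 0.001,"y": 0,"z": -0.05,"ax": 0,"ay": 0,"az": 0,"hand": 0.1},{"x": 0.001,"y": 0,"z": -0.05,"ax": 0,"ay": 0,"az": 0,"hand": -1},{"x": 0.001,"y": 0,"z": -0.05,"ax": 0,"ay": 0,"az": 0,"hand": -1},{"x": 0.001,"y": 0,"z": -0.05,"ax": 0,"ay": 0,"az": 0,"hand": -1},{"x": 0.001,"y": 0,"z": -0.05,"ax": 0,"ay": 0,"az": 0,"hand": -1}]' --grip_force 70

```text
time_s: 23.02
eef_pos: [660.5, -127.8, 3.5]
ee_rot: [0.539, 0.461, 0.534, -0.461]
force: [-0.1, -0.4, -2.0]
grip_width: 0.24
```

Emit:
carry_out --targets '[{"x": 0,"y": 0,"z": 0.02,"ax": 0,"ay": 0,"az": 0,"hand": -1},{"x": -0.006,"y": 0.05,"z": 0.02,"ax": 0,"ay": 0,"az": 0,"hand": -1},{"x": -0.012,"y": 0.1,"z": 0.02,"ax": 0,"ay": 0,"az": 0,"hand": -1},{"x": -0.018,"y": 0.15,"z": 0.02,"ax": 0,"ay": 0,"az": 0,"hand": -1},{"x": -0.023,"y": 0.198,"z": 0.02,"ax": 0,"ay": 0,"az": 0,"hand": -1}]'

```text
time_s: 23.65
eef_pos: [637.7, 71.6, 25.1]
ee_rot: [0.539, 0.461, 0.533, -0.461]
force: [0.2, 0.1, -1.0]
grip_width: 0.242
```

Emit:
carry_out --targets '[{"x": 0,"y": 0,"z": 0,"ax": 0,"ay": 0,"az": 0,"hand": -1}]'

```text
time_s: 23.78
eef_pos: [637.4, 73.2, 24.8]
ee_rot: [0.54, 0.46, 0.534, -0.46]
force: [-0.4, 0.6, -1.6]
grip_width: 0.241
```

Run:
```python
from h import *
np.set_printoptions(precision=1,suppress=True)
s=ctrl.sense(); p=s["eef_pos"]; print(p,s["grip_width"],s["force"],tb(p),s["time_s"])
im=viewer.capture("wrist"); cv2.imwrite("pics/w15.png",im); i=viewer.camera_info("wrist"); np.savez("w15.npz",**i)
m=brown(im); m[:, :290]=0; m[:,350:]=0
v=np.where(m[:,310:332].sum(1)>255*12)[0]; a=v
u=np.where(m[a[0]+2])[0]; print(v.min(),v.max(),u.min(),u.max(),"front",tb(onz("wrist",(u.mean(),a[0]),43,i)))
for xx in (-39,): print(H+X*xx-Y*76-p)
```

```text
[637.4  73.2  24.8] 0.24093079791698513 [-0.4  0.6 -1.6] [-159.8  -76.1   24.8] 23.775
198 341 297 340 front [-123.4  -76.2   43. ]
[-17.9 119.5 -24.8]
```

Emit:
carry_out --targets '[{"x": -0.005,"y": 0.03,"z": -0.001,"ax": 0,"ay": 0,"az": 0,"hand": -1},{"x": -0.009,"y": 0.06,"z": -0.002,"ax": 0,"ay": 0,"az": 0,"hand": -1},{"x": -0.014,"y": 0.09,"z": -0.002,"ax": 0,"ay": 0,"az": 0,"hand": -1},{"x": -0.018,"y": 0.12,"z": -0.002,"ax": 0,"ay": 0,"az": 0,"hand": -1},{"x": -0.018,"y": 0.12,"z": -0.008,"ax": 0,"ay": 0,"az": 0,"hand": -1}]'

```text
time_s: 24.45
eef_pos: [620.1, 190.5, 16.4]
ee_rot: [0.539, 0.461, 0.533, -0.46]
force: [0.1, -0.1, -2.0]
grip_width: 0.241
```

Emit:
carry_out --targets '[{"x": 0,"y": 0,"z": -0.008,"ax": 0,"ay": 0,"az": 0,"hand": -1},{"x": 0,"y": 0,"z": -0.008,"ax": 0,"ay": 0,"az": 0,"hand": -1},{"x": 0,"y": 0,"z": -0.008,"ax": 0,"ay": 0,"az": 0,"hand": -0.1},{"x": 0,"y": 0,"z": -0.008,"ax": 0,"ay": 0,"az": 0,"hand": -0.1},{"x": 0,"y": 0,"z": 0.02,"ax": 0,"ay": 0,"az": 0,"hand": -0.1}]'

```text
time_s: 25.08
eef_pos: [618.2, 189.5, 33.5]
ee_rot: [0.537, 0.46, 0.535, -0.463]
force: [0.3, 0.3, -0.1]
grip_width: 0.456
```

Emit:
carry_out --targets '[{"x": -0.02,"y": -0.025,"z": 0.05,"ax": 0,"ay": 0,"az": 0,"hand": -0.1},{"x": -0.04,"y": -0.06,"z": 0.1,"ax": 0,"ay": 0,"az": 0,"hand": -0.3},{"x": -0.08,"y": -0.07,"z": 0.15,"ax": 0,"ay": 0,"az": 0,"hand": -0.3},{"x": -0.08,"y": -0.07,"z": 0.15,"ax": 0,"ay": 0,"az": 0,"hand": -0.3},{"x": -0.08,"y": -0.07,"z": 0.15,"ax": 0,"ay": 0,"az": 0,"hand": -0.3}]'

```text
time_s: 25.7
eef_pos: [539.5, 119.9, 185.0]
ee_rot: [0.539, 0.461, 0.534, -0.461]
force: [0.3, 0.4, -0.2]
grip_width: 0.349
```

Run:
```python
from h import *
np.set_printoptions(precision=1,suppress=True)
s=ctrl.sense(); p=s["eef_pos"]; print(p,s["grip_width"],s["force"],tb(p),s["time_s"])
im=viewer.capture("wrist"); cv2.imwrite("pics/w16.png",im); i=viewer.camera_info("wrist"); np.savez("w16.npz",**i)
inbox(im,i)
m=viewer.capture("side"); cv2.imwrite("pics/side16.png",m)
cv2.imwrite("pics/c16.png",np.vstack([im[:300], cv2.resize(m[200:340,220:420],(640,448))[:299]]))
h=cv2.cvtColor(m,cv2.COLOR_BGR2HSV)
k,l,st,c=cv2.connectedComponentsWithStats(cv2.inRange(h,(18,120,60),(32,255,255)))
for j in range(1,k):
    if st[j,4]>30: print("yellow",st[j],onz("side",(c[j][0],c[j][1]),20))
```

```text
[539.5 119.9 185. ] 0.34920691709840485 [ 0.3  0.4 -0.2] [-99.2  13.8 185. ] 25.7
[179   0  13  22 226] [[73.0, 141.0], [74.0, 131.0], [57.0, 130.0], [56.0, 140.0]]
[478   0  15  21 246] [[58.0, -133.0], [75.0, -133.0], [74.0, -144.0], [57.0, -145.0]]
[ 596   74   44   62 1159] [[-2.0, -255.0], [17.0, -283.0], [-33.0, -334.0], [-54.0, -307.0]]
[ 214   88  235  105 2239] [[-2.0, 117.0], [-1.0, -114.0], [-107.0, -130.0], [-108.0, 128.0]]
[ 246   89   28   91 1988] [[-2.0, 86.0], [-1.0, 62.0], [-92.0, 61.0], [-94.0, 88.0]]
[ 320   92   23   91 1786] [[-96.0, 12.0], [-4.0, 11.0], [-4.0, -10.0], [-96.0, -11.0]]
[ 387   92   31   91 2064] [[-95.0, -61.0], [-3.0, -60.0], [-4.0, -85.0], [-97.0, -88.0]]
[ 547  110   82   74 1971] [[-40.0, -206.0], [-11.0, -278.0], [-71.0, -321.0], [-104.0, -246.0]]
[ 550  173   90   78 2621] [[-86.0, -237.0], [-86.0, -333.0], [-179.0, -366.0], [-179.0, -260.0]]
[548 360  49  30 478] [[-351.0, -301.0], [-321.0, -311.0], [-372.0, -380.0], [-406.0, -371.0]]
yellow [    0     0   523   326 62050] [ 1346.8 -1111.6    20. ]
yellow [405 108  35  36 584] [  143.4 -1059.9    20. ]
yellow [330 123  57  20 592] [ 456.7 -892.7   20. ]
yellow [618 129  17  42  77] [-830.2 -997.8   20. ]
yellow [308 286  17  22 275] [447.7 401.   20. ]
```

View pics/c16.png

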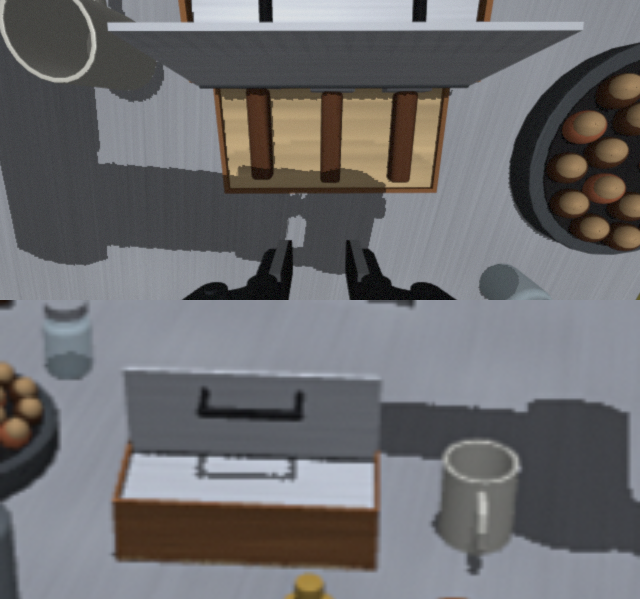

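The wrist part shows all three handles inside the sill (handle ends at toolbox x≈−95, lanes centred) and the flap up. The side part shows the flap, mug and jar undisturbed. Now I close the flap by pushing from behind with shut fingers.

Emit:
carry_out --targets '[{"x": 0,"y": 0.01,"z": 0.025,"ax": 0,"ay": 0,"az": 0,"hand": -1},{"x": -0.004,"y": 0.06,"z": 0.03,"ax": 0,"ay": 0,"az": 0,"hand": -1},{"x": -0.008,"y": 0.11,"z": 0.03,"ax": 0,"ay": 0,"az": 0,"hand": -1},{"x": -0.012,"y": 0.16,"z": 0.03,"ax": 0,"ay": 0,"az": 0,"hand": -1},{"x": -0.015,"y": 0.196,"z": 0.02,"ax": 0,"ay": 0,"az": 0,"hand": -1}]'

```text
time_s: 26.42
eef_pos: [524.3, 318.4, 203.9]
ee_rot: [0.539, 0.46, 0.534, -0.461]
force: [0.7, -0.8, -0.4]
grip_width: 0.003
```

Emit:
carry_out --targets '[{"x": 0,"y": 0,"z": -0.045,"ax": 0,"ay": 0,"az": 0,"hand": -1},{"x": 0,"y": 0,"z": -0.09,"ax": 0,"ay": 0,"az": 0,"hand": -1},{"x": 0,"y": 0,"z": -0.09,"ax": 0,"ay": 0,"az": 0,"hand": -1}]'

```text
time_s: 26.8
eef_pos: [522.7, 315.5, 111.0]
ee_rot: [0.537, 0.458, 0.535, -0.464]
force: [-0.4, 0.0, 0.6]
grip_width: 0.001
```

Run:
```python
from h import *
np.set_printoptions(precision=1,suppress=True)
s=ctrl.sense(); p=s["eef_pos"]; print(p,s["grip_width"],s["force"],tb(p),s["time_s"])
for xx in (40,-38): print(H+X*xx-p)
m=viewer.capture("scene"); cv2.imwrite("pics/scene17.png",m)
h=cv2.cvtColor(m,cv2.COLOR_BGR2HSV)
k,l,st,c=cv2.connectedComponentsWithStats(cv2.inRange(h,(18,120,60),(32,255,255)))
for j in range(1,k):
    if st[j,4]>20: print("yellow",st[j],onz("scene",(c[j][0],c[j][1]),20))
```

```text
[522.7 315.5 111. ] 0.0010279393511221251 [-0.4  0.   0.6] [ 96.8   1.5 111. ] 26.8
[   9.9  -56.  -111. ]
[  21.4 -133.1 -111. ]
yellow [ 201    0   32   68 1355] [-1030.3  1175.8    20. ]
yellow [286   0  19   9  99] [-913.9 1953.4   20. ]
yellow [ 378    0   94   19 1047] [  41.4 2526.6   20. ]
yellow [  493     0   147   152 16151] [1145.9 1900.8   20. ]
yellow [256  37  19  14 132] [-562.8 1137.4   20. ]
yellow [52 41  9  5 21] [-1637.6   412.8    20. ]
yellow [ 45  56  38  49 906] [-1129.2   155.3    20. ]
yellow [  0  66  43  14 136] [-1364.     90.6    20. ]
yellow [  0 102  11  20 116] [-1016.3  -203.3    20. ]
```

Emit:
carry_out --targets '[{"x": 0.004,"y": -0.025,"z": 0,"ax": 0,"ay": 0,"az": 0,"hand": -1},{"x": 0.007,"y": -0.042,"z": 0,"ax": 0,"ay": 0,"az": 0,"hand": -1},{"x": 0.01,"y": -0.056,"z": 0,"ax": 0,"ay": 0,"az": 0,"hand": -1},{"x": 0.012,"y": -0.07,"z": 0,"ax": 0,"ay": 0,"az": 0,"hand": -1},{"x": 0.014,"y": -0.084,"z": 0,"ax": 0,"ay": 0,"az": 0,"hand": -1}]'

```text
time_s: 27.48
eef_pos: [538.7, 231.1, 115.4]
ee_rot: [0.539, 0.461, 0.534, -0.461]
force: [0.4, 2.5, 0.9]
grip_width: -0.001
```

Emit:
carry_out --targets '[{"x": 0.002,"y": -0.014,"z": 0,"ax": 0,"ay": 0,"az": 0,"hand": -1},{"x": 0.004,"y": -0.028,"z": 0,"ax": 0,"ay": 0,"az": 0,"hand": -1},{"x": 0.006,"y": -0.04,"z": 0,"ax": 0,"ay": 0,"az": 0,"hand": -1},{"x": 0.0075,"y": -0.049,"z": 0,"ax": 0,"ay": 0,"az": 0,"hand": -1},{"x": 0.0075,"y": -0.049,"z": 0,"ax": 0,"ay": 0,"az": 0,"hand": -1}]'

```text
time_s: 28.1
eef_pos: [546.3, 182.2, 115.4]
ee_rot: [0.539, 0.461, 0.533, -0.461]
force: [0.1, -0.9, 0.6]
grip_width: 0.0
```

Run:
```python
from h import *
np.set_printoptions(precision=1,suppress=True)
s=ctrl.sense(); p=s["eef_pos"]; print(p,s["grip_width"],s["force"],tb(p),s["time_s"])
```

```text
[546.3 182.2 115.4] 0.00012174211282973556 [ 0.1 -0.9  0.6] [-38.5  -2.1 115.4] 28.1
```

Emit:
carry_out --targets '[{"x": -0.001,"y": 0.01,"z": 0.03,"ax": 0,"ay": 0,"az": 0,"hand": -1},{"x": 0,"y": 0,"z": 0.06,"ax": 0,"ay": 0,"az": 0,"hand": -1},{"x": 0.004,"y": -0.026,"z": 0.06,"ax": 0,"ay": 0,"az": 0,"hand": -1},{"x": 0.004,"y": -0.026,"z": 0.03,"ax": 0,"ay": 0,"az": 0,"hand": -1},{"x": 0.005,"y": -0.03,"z": 0.018,"ax": 0,"ay": 0,"az": 0,"hand": -1}]'

```text
time_s: 28.72
eef_pos: [550.5, 152.9, 132.2]
ee_rot: [0.538, 0.46, 0.534, -0.462]
force: [0.2, -0.0, 0.3]
grip_width: 0.002
```

Emit:
carry_out --targets '[{"x": 0.001,"y": -0.006,"z": -0.01,"ax": 0,"ay": 0,"az": 0,"hand": -1},{"x": 0.002,"y": -0.01,"z": -0.02,"ax": 0,"ay": 0,"az": 0,"hand": -1},{"x": 0.002,"y": -0.014,"z": -0.029,"ax": 0,"ay": 0,"az": 0,"hand": -1},{"x": 0.002,"y": -0.016,"z": -0.036,"ax": 0,"ay": 0,"az": 0,"hand": -1},{"x": 0.002,"y": -0.016,"z": -0.036,"ax": 0,"ay": 0,"az": 0,"hand": -1}]'

```text
time_s: 29.35
eef_pos: [552.8, 136.9, 96.8]
ee_rot: [0.538, 0.461, 0.534, -0.461]
force: [0.1, 0.3, 0.8]
grip_width: -0.005
```

Emit:
carry_out --targets '[{"x": 0,"y": 0,"z": -0.003,"ax": 0,"ay": 0,"az": 0,"hand": -1},{"x": 0,"y": 0,"z": -0.005,"ax": 0,"ay": 0,"az": 0,"hand": -1},{"x": 0,"y": 0,"z": -0.005,"ax": 0,"ay": 0,"az": 0,"hand": -1}]'

```text
time_s: 29.72
eef_pos: [552.9, 137.1, 92.2]
ee_rot: [0.539, 0.461, 0.534, -0.461]
force: [-0.5, -0.7, 0.5]
grip_width: 0.001
```

Emit:
carry_out --targets '[{"x": 0,"y": 0,"z": -0.002,"ax": 0,"ay": 0,"az": 0,"hand": -1},{"x": 0,"y": 0,"z": -0.004,"ax": 0,"ay": 0,"az": 0,"hand": -1},{"x": 0,"y": 0,"z": -0.004,"ax": 0,"ay": 0,"az": 0,"hand": -1}]'

```text
time_s: 30.1
eef_pos: [553.5, 135.7, 88.8]
ee_rot: [0.539, 0.461, 0.533, -0.462]
force: [-1.0, -8.3, 4.4]
grip_width: 0.001
```

Run:
```python
from h import *
np.set_printoptions(precision=1,suppress=True)
s=ctrl.sense(); p=s["eef_pos"]; print(p,s["force"],tb(p),s["time_s"])
m=viewer.capture("side"); cv2.imwrite("pics/side18.png",m)
w=viewer.capture("wrist"); cv2.imwrite("pics/w18.png",w); np.savez("w18.npz",**viewer.camera_info("wrist"))
# dark bar pixels in the side view around the flap, and where bar would be for some angles
for t in (0,.05,.1,.3,.5,.8,1.2):
    b=H+X*(-85*np.cos(t)+32*np.sin(t))+np.array([0,0,57+85*np.sin(t)+32*np.cos(t)])
    e=H+X*(-106*np.cos(t))+np.array([0,0,57+106*np.sin(t)])
    print(t,px("side",b+Y*40),px("side",e-Y*110), m[tuple(px("side",b+Y*40).round().astype(int)[::-1])])
g=cv2.cvtColor(m,cv2.COLOR_BGR2GRAY); u=int(px("side",H+Y*90)[0]); print(u,[(v,int(g[v,u])) for v in range(200,262,2)])
```

```text
[553.5 135.7  88.8] [-1.  -8.3  4.4] [-85.6  -2.4  88.8] 30.1
0 [313.2 224.7] [268.7 227.8] [88 82 79]
0.05 [313.2 223.9] [268.6 226.5] [89 83 81]
0.1 [313.2 223.1] [268.6 225.2] [40 37 36]
0.3 [313.1 220.7] [268.2 220.6] [28 25 27]
0.5 [313.  219.2] [267.7 216.8] [156 145 141]
0.8 [312.6 219.1] [266.7 213.2] [156 145 141]
1.2 [312.1 223. ] [264.9 212.7] [48 45 43]
327 [(200, 151), (202, 144), (204, 144), (206, 142), (208, 144), (210, 146), (212, 146), (214, 145), (216, 146), (218, 143), (220, 143), (222, 145), (224, 90), (226, 93), (228, 93), (230, 96), (232, 94), (234, 95), (236, 208), (238, 200), (240, 203), (242, 202), (244, 201), (246, 208), (248, 128), (250, 123), (252, 194), (254, 193), (256, 194), (258, 193), (260, 193)]
```

Emit:
carry_out --targets '[{"x": 0,"y": -0.002,"z": 0.03,"ax": 0,"ay": 0,"az": 0,"hand": -1},{"x": 0,"y": -0.002,"z": 0.07,"ax": 0,"ay": 0,"az": 0,"hand": -1},{"x": 0,"y": -0.002,"z": 0.07,"ax": 0,"ay": 0,"az": 0,"hand": -1}]'

```text
time_s: 30.58
eef_pos: [554.3, 135.2, 161.0]
ee_rot: [0.54, 0.462, 0.532, -0.46]
force: [-0.5, -0.3, -0.2]
grip_width: -0.002
```

Run:
```python
from h import *
np.set_printoptions(precision=1,suppress=True)
s=ctrl.sense(); p=s["eef_pos"]; print(p,s["force"],tb(p),s["time_s"])
w=viewer.capture("wrist"); cv2.imwrite("pics/w19.png",w); i=viewer.camera_info("wrist"); np.savez("w19.npz",**i)
m=viewer.capture("side"); cv2.imwrite("pics/side19.png",m)
g=cv2.cvtColor(w,cv2.COLOR_BGR2GRAY)
# bar: dark pixels in column strip left of the fingers (y_tb=+30) and right
for yy in (-35,35):
  for t in (0,.1,.2,.3,.4,.5,.6,.7):
    b=H+X*(-85*np.cos(t)+32*np.sin(t))+Y*yy+np.array([0,0,57+85*np.sin(t)+32*np.cos(t)]); q=px("wrist",b,i); print(yy,t,q,int(g[int(q[1]),int(q[0])]) if 0<=q[1]<400 and 0<=q[0]<640 else None)
u=int(q[0]); 
gs=cv2.cvtColor(m,cv2.COLOR_BGR2GRAY)
for t in (0,.1,.2,.3,.4,.5,.6):
    e=H+X*(-106*np.cos(t))+Y*90+np.array([0,0,57+106*np.sin(t)]); print(t,px("side",e))
print([(v,int(gs[v,325])) for v in range(206,250,2)])
```

```text
[554.3 135.2 161. ] [-0.5 -0.3 -0.2] [-86.2  -3.  161. ] 30.575
-35 0 [358.8 209.8] 83
-35 0.1 [360.6 209. ] 82
-35 0.2 [362.4 207. ] 24
-35 0.3 [364.4 203.5] 14
-35 0.4 [366.5 198.4] 16
-35 0.5 [368.6 191.6] 77
-35 0.6 [370.9 183. ] 77
-35 0.7 [373.1 172.5] 170
35 0 [271.6 209.9] 83
35 0.1 [269.7 209.1] 80
35 0.2 [267.6 207. ] 44
35 0.3 [265.5 203.5] 5
35 0.4 [263.2 198.4] 12
35 0.5 [260.8 191.6] 83
35 0.6 [258.4 183. ] 76
35 0.7 [255.9 172.5] 171
0 [328.3 230.1]
0.1 [328.4 227.5]
0.2 [328.5 225.1]
0.3 [328.6 222.9]
0.4 [328.6 220.9]
0.5 [328.7 219.1]
0.6 [328.7 217.6]
[(206, 146), (208, 145), (210, 144), (212, 144), (214, 146), (216, 145), (218, 144), (220, 143), (222, 143), (224, 90), (226, 92), (228, 94), (230, 94), (232, 107), (234, 208), (236, 203), (238, 200), (240, 203), (242, 203), (244, 202), (246, 206), (248, 131)]
```

The bar is dark in both wrist columns at θ≈0.3, so the flap is about 0.3 rad open. The fingers had slipped in front of the bar, so I press straight on top of it.

Emit:
carry_out --targets '[{"x": -0.002,"y": 0.014,"z": 0,"ax": 0,"ay": 0,"az": 0,"hand": -1},{"x": -0.002,"y": 0.014,"z": -0.02,"ax": 0,"ay": 0,"az": 0,"hand": -1},{"x": -0.002,"y": 0.014,"z": -0.041,"ax": 0,"ay": 0,"az": 0,"hand": -1},{"x": -0.002,"y": 0.012,"z": -0.048,"ax": 0,"ay": 0,"az": 0,"hand": -1},{"x": -0.001,"y": 0.009,"z": -0.054,"ax": 0,"ay": 0,"az": 0,"hand": -1}]'

```text
time_s: 31.3
eef_pos: [551.8, 144.3, 104.0]
ee_rot: [0.538, 0.461, 0.534, -0.461]
force: [-0.6, -0.4, 0.5]
grip_width: 0.002
```

Emit:
carry_out --targets '[{"x": 0,"y": -0.003,"z": -0.006,"ax": 0,"ay": 0,"az": 0,"hand": -1},{"x": 0,"y": -0.006,"z": -0.012,"ax": 0,"ay": 0,"az": 0,"hand": -1},{"x": 0,"y": -0.008,"z": -0.016,"ax": 0,"ay": 0,"az": 0,"hand": -1},{"x": 0,"y": -0.008,"z": -0.018,"ax": 0,"ay": 0,"az": 0,"hand": -1},{"x": 0,"y": -0.008,"z": -0.018,"ax": 0,"ay": 0,"az": 0,"hand": -1}]'

```text
time_s: 31.92
eef_pos: [553.0, 138.4, 92.7]
ee_rot: [0.539, 0.463, 0.533, -0.459]
force: [-19.9, 11.7, 53.9]
grip_width: 0.004
```

Emit:
carry_out --targets '[{"x": 0,"y": 0,"z": 0.03,"ax": 0,"ay": 0,"az": 0,"hand": -1},{"x": 0,"y": 0,"z": 0.09,"ax": 0,"ay": 0,"az": 0,"hand": -1},{"x": 0,"y": 0,"z": 0.13,"ax": 0,"ay": 0,"az": 0,"hand": 0},{"x": 0,"y": 0,"z": 0.13,"ax": 0,"ay": 0,"az": 0,"hand": 0}]'

```text
time_s: 32.42
eef_pos: [553.1, 135.9, 219.4]
ee_rot: [0.54, 0.462, 0.532, -0.46]
force: [0.3, 0.3, -0.3]
grip_width: 0.419
```

Run:
```python
from h import *
np.set_printoptions(precision=1,suppress=True)
s=ctrl.sense(); p=s["eef_pos"]; print(p,s["force"],tb(p),s["time_s"])
m=viewer.capture("side"); cv2.imwrite("pics/side20.png",m); gs=cv2.cvtColor(m,cv2.COLOR_BGR2GRAY)
print([(v,int(gs[v,325])) for v in range(220,250)]); g0=cv2.cvtColor(cv2.imread("pics/side0.png"),cv2.COLOR_BGR2GRAY); print([(v,int(g0[v,325])) for v in range(220,250)])
for t in (0,.03,.06,.1):
    e=H+X*(-106*np.cos(t))+Y*90+np.array([0,0,57+106*np.sin(t)]); print(t,px("side",e))
h=cv2.cvtColor(m,cv2.COLOR_BGR2HSV); mk=cv2.inRange(h,(18,120,60),(32,255,255)); mk[:200]=0
k,l,st,c=cv2.connectedComponentsWithStats(mk)
for j in range(1,k):
    if st[j,4]>30:
        x,y,w,hh=st[j,:4]; print("yellow",st[j],onz("side",(x+w/2-.5,y+6),50),onz("side",(x+w/2-.5,y+hh-.5),0))
```

```text
[553.1 135.9 219.4] [ 0.3  0.3 -0.3] [-85.3  -2.  219.4] 32.425
[(220, 143), (221, 144), (222, 143), (223, 143), (224, 144), (225, 143), (226, 144), (227, 144), (228, 147), (229, 144), (230, 76), (231, 83), (232, 86), (233, 87), (234, 86), (235, 86), (236, 107), (237, 200), (238, 197), (239, 195), (240, 194), (241, 192), (242, 192), (243, 194), (244, 193), (245, 192), (246, 198), (247, 192), (248, 124), (249, 66)]
[(220, 148), (221, 123), (222, 68), (223, 63), (224, 62), (225, 64), (226, 65), (227, 65), (228, 61), (229, 73), (230, 138), (231, 194), (232, 194), (233, 190), (234, 194), (235, 196), (236, 195), (237, 193), (238, 193), (239, 195), (240, 194), (241, 191), (242, 192), (243, 194), (244, 193), (245, 193), (246, 198), (247, 192), (248, 125), (249, 67)]
0 [328.3 230.1]
0.03 [328.4 229.3]
0.06 [328.4 228.5]
0.1 [328.4 227.5]
yellow [   0  200  136  126 8654] [1408.1  137.9   50. ] [1076.   627.7    0. ]
yellow [308 286  17  22 276] [445.7 413.2  50. ] [443.5 420.1   0. ]
```

The flap edge is at v=230, which matches 0 rad, and the hard stop was felt, so the flap is closed. Now the weight.

Emit:
carry_out --targets '[{"x": -0.02,"y": 0.055,"z": 0,"ax": 0,"ay": 0,"az": 0,"hand": 0.2},{"x": -0.04,"y": 0.11,"z": 0,"ax": 0,"ay": 0,"az": 0,"hand": 0.2},{"x": -0.062,"y": 0.165,"z": 0,"ax": 0,"ay": 0,"az": 0,"hand": 0.2},{"x": -0.085,"y": 0.22,"z": -0.03,"ax": 0,"ay": 0,"az": 0,"hand": 0.2},{"x": -0.105,"y": 0.25,"z": -0.07,"ax": 0,"ay": 0,"az": 0,"hand": 0.2}]'

```text
time_s: 33.1
eef_pos: [445.8, 387.8, 144.5]
ee_rot: [0.539, 0.461, 0.534, -0.461]
force: [1.1, -0.1, -1.3]
grip_width: 0.596
```

Emit:
carry_out --targets '[{"x": 0,"y": 0,"z": 0,"ax": 0,"ay": 0,"az": 0,"hand": 0.2},{"x": 0,"y": 0,"z": 0,"ax": 0,"ay": 0,"az": 0,"hand": 0.2}]'

```text
time_s: 33.35
eef_pos: [447.4, 385.5, 146.1]
ee_rot: [0.539, 0.461, 0.534, -0.461]
force: [-0.0, -0.2, 0.7]
grip_width: 0.603
```

Run:
```python
from h import *
np.set_printoptions(precision=1,suppress=True)
s=ctrl.sense(); p=s["eef_pos"]; print(p,s["grip_width"],s["force"],s["time_s"])
w=viewer.capture("wrist"); cv2.imwrite("pics/w21.png",w); i=viewer.camera_info("wrist"); np.savez("w21.npz",**i)
h=cv2.cvtColor(w,cv2.COLOR_BGR2HSV); mk=cv2.inRange(h,(18,110,50),(32,255,255))
k,l,st,c=cv2.connectedComponentsWithStats(mk)
for j in range(1,k):
    if st[j,4]>60:
        x,y,ww,hh=st[j,:4]; print(st[j],onz("wrist",c[j],28,i))
        # fit: project model knob/disc at candidate for comparison
for P in ([448,399,56],[448,399,28],[448,399,0]): print(P,px("wrist",P,i))
```

```text
[447.4 385.5 146.1] 0.6032934043699223 [-0.  -0.2  0.7] 33.35
[ 296  154   51   52 2059] [448.4 399.5  28. ]
[448, 399, 56] [320.4 188.2]
[448, 399, 28] [320.1 180.5]
[448, 399, 0] [319.9 174.2]
```

View pics/w21.png

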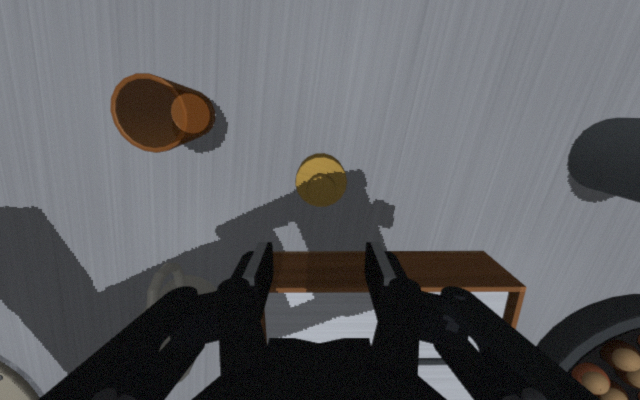

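The wrist view shows the weight at (321,181), standing upright and clear of the glass, which puts it at (448,399) as before. Grip by the knob and lift.

Emit:
carry_out --targets '[{"x": 0.001,"y": 0.0135,"z": -0.05,"ax": 0,"ay": 0,"az": 0,"hand": 0.1},{"x": 0.001,"y": 0.0135,"z": -0.09,"ax": 0,"ay": 0,"az": 0,"hand": 0.1},{"x": 0.001,"y": 0.0135,"z": -0.113,"ax": 0,"ay": 0,"az": 0,"hand": 0.1},{"x": 0.001,"y": 0.0135,"z": -0.113,"ax": 0,"ay": 0,"az": 0,"hand": 0.1}]' --grip_force 80

```text
time_s: 33.9
eef_pos: [448.4, 398.4, 32.7]
ee_rot: [0.538, 0.461, 0.533, -0.462]
force: [0.9, -0.1, 0.7]
grip_width: 0.55
```

Emit:
carry_out --targets '[{"x": 0,"y": 0,"z": 0,"ax": 0,"ay": 0,"az": 0,"hand": -1},{"x": 0,"y": 0,"z": 0,"ax": 0,"ay": 0,"az": 0,"hand": -1},{"x": 0,"y": 0,"z": 0,"ax": 0,"ay": 0,"az": 0,"hand": -1}]'

```text
time_s: 34.28
eef_pos: [448.9, 399.7, 35.2]
ee_rot: [0.539, 0.462, 0.533, -0.46]
force: [-1.8, -1.5, 7.6]
grip_width: 0.271
```

Emit:
carry_out --targets '[{"x": 0,"y": 0,"z": 0.03,"ax": 0,"ay": 0,"az": 0,"hand": -1},{"x": 0,"y": 0,"z": 0.06,"ax": 0,"ay": 0,"az": 0,"hand": -1},{"x": 0,"y": 0,"z": 0.09,"ax": 0,"ay": 0,"az": 0,"hand": -1},{"x": 0,"y": 0,"z": 0.09,"ax": 0,"ay": 0,"az": 0,"hand": -1}]'

```text
time_s: 34.78
eef_pos: [448.9, 400.0, 125.3]
ee_rot: [0.539, 0.463, 0.533, -0.46]
force: [0.5, -0.4, -6.0]
grip_width: 0.272
```

Emit:
carry_out --targets '[{"x": 0.02,"y": -0.033,"z": 0,"ax": 0,"ay": 0,"az": 0,"hand": -1},{"x": 0.041,"y": -0.066,"z": 0,"ax": 0,"ay": 0,"az": 0,"hand": -1},{"x": 0.062,"y": -0.099,"z": 0,"ax": 0,"ay": 0,"az": 0,"hand": -1},{"x": 0.0825,"y": -0.1325,"z": 0,"ax": 0,"ay": 0,"az": 0,"hand": -1},{"x": 0.0825,"y": -0.1325,"z": 0,"ax": 0,"ay": 0,"az": 0,"hand": -1}]'

```text
time_s: 35.4
eef_pos: [531.1, 264.6, 121.5]
ee_rot: [0.537, 0.461, 0.533, -0.463]
force: [-0.8, 0.8, -6.5]
grip_width: 0.271
```

Emit:
carry_out --targets '[{"x": 0,"y": 0,"z": -0.015,"ax": 0,"ay": 0,"az": 0,"hand": -1},{"x": 0,"y": 0,"z": -0.026,"ax": 0,"ay": 0,"az": 0,"hand": -1},{"x": 0,"y": 0,"z": -0.03,"ax": 0,"ay": 0,"az": 0,"hand": -1},{"x": 0,"y": 0,"z": -0.032,"ax": 0,"ay": 0,"az": 0,"hand": -1},{"x": 0,"y": 0,"z": -0.032,"ax": 0,"ay": 0,"az": 0,"hand": -1}]'

```text
time_s: 36.02
eef_pos: [529.8, 267.6, 92.4]
ee_rot: [0.539, 0.461, 0.534, -0.461]
force: [-7.3, -1.3, 6.9]
grip_width: 0.275
```

Emit:
carry_out --targets '[{"x": 0,"y": 0,"z": 0.001,"ax": 0,"ay": 0,"az": 0,"hand": 0.1},{"x": 0,"y": 0,"z": 0.001,"ax": 0,"ay": 0,"az": 0,"hand": 0.1},{"x": 0,"y": 0,"z": 0.001,"ax": 0,"ay": 0,"az": 0,"hand": 0.1},{"x": 0,"y": 0,"z": 0.04,"ax": 0,"ay": 0,"az": 0,"hand": 0.1},{"x": 0,"y": 0,"z": 0.1,"ax": 0,"ay": 0,"az": 0,"hand": 0.1}]'

```text
time_s: 36.65
eef_pos: [529.8, 266.7, 191.1]
ee_rot: [0.538, 0.46, 0.534, -0.462]
force: [0.4, 0.1, -0.7]
grip_width: 0.553
```

Emit:
carry_out --targets '[{"x": 0,"y": -0.06,"z": 0.03,"ax": 0,"ay": 0,"az": 0,"hand": 0.1},{"x": 0,"y": -0.12,"z": 0.06,"ax": 0,"ay": 0,"az": 0,"hand": 0.1},{"x": 0,"y": -0.16,"z": 0.08,"ax": 0,"ay": 0,"az": 0,"hand": 0.1},{"x": 0,"y": -0.16,"z": 0.08,"ax": 0,"ay": 0,"az": 0,"hand": 0.1}]'

```text
time_s: 37.15
eef_pos: [531.3, 104.4, 273.2]
ee_rot: [0.539, 0.463, 0.532, -0.461]
force: [0.1, 0.4, 0.6]
grip_width: 0.547
```

Run:
```python
from h import *
np.set_printoptions(precision=1,suppress=True)
s=ctrl.sense(); p=s["eef_pos"]; print(p,s["grip_width"],s["force"],s["time_s"])
def yel(n,top=0,lo=(18,110,50)):
    w=viewer.capture(n); cv2.imwrite(f"pics/{n}22.png",w); i=viewer.camera_info(n)
    mk=cv2.inRange(cv2.cvtColor(w,cv2.COLOR_BGR2HSV),lo,(32,255,255)); mk[:top]=0
    k,l,st,c=cv2.connectedComponentsWithStats(mk)
    for j in range(1,k):
        if st[j,4]>40 and st[j,4]<4000: print(n,st[j],c[j],tb(onz(n,c[j],57+28,i)))
    return w
w=yel("wrist"); sd=yel("side",200)
i=viewer.camera_info("side")
x,z=48,57
c=H+X*48
for h in (57,57+28,57+56): print(h,px("side",c+[0,0,h],i))
gs=cv2.cvtColor(sd,cv2.COLOR_BGR2GRAY); print([(v,int(gs[v,325])) for v in range(226,238)],[(v,int(gs[v,285])) for v in range(222,242)])
iw=viewer.camera_info("wrist"); inbox(w,iw)
yel("scene",100)
# bystander check: changed pixels side0 vs now
d=cv2.absdiff(cv2.imread("pics/side0.png"),sd).max(2)
for nm,(x0,x1,y0,y1) in dict(mug=(350,385,240,285),glass=(350,376,290,328),jar=(228,252,196,226),brush=(364,398,172,192),bowl=(355,386,158,178)).items(): print(nm,int((d[y0:y1,x0:x1]>40).sum()))
```

```text
[531.3 104.4 273.2] 0.5474403506673097 [0.1 0.4 0.6] 37.15
wrist [ 315    0   46   57 2047] [337.2  27.9] [46.6  4.  85. ]
side [291 240  16  21 231] [298.4 251.1] [61.2  3.  85. ]
57 [297.8 256.1]
85 [297.8 248.5]
113 [297.8 240.9]
[(226, 59), (227, 63), (228, 64), (229, 72), (230, 67), (231, 97), (232, 172), (233, 194), (234, 195), (235, 196), (236, 194), (237, 194)] [(222, 149), (223, 150), (224, 132), (225, 131), (226, 134), (227, 133), (228, 136), (229, 166), (230, 173), (231, 174), (232, 168), (233, 188), (234, 192), (235, 189), (236, 187), (237, 186), (238, 187), (239, 187), (240, 188), (241, 191)]
[223   0  13  77 463] [[90.0, 137.0], [90.0, 129.0], [8.0, 128.0], [8.0, 137.0]]
[441   0  15  76 530] [[10.0, -128.0], [91.0, -128.0], [90.0, -137.0], [9.0, -138.0]]
[ 543   53   97   73 2683] [[35.0, -253.0], [35.0, -372.0], [-51.0, -403.0], [-51.0, -275.0]]
[515  97  33  27 519] [[-16.0, -230.0], [-16.0, -271.0], [-49.0, -279.0], [-49.0, -237.0]]
[535 118  30  25 372] [[-42.0, -262.0], [-42.0, -300.0], [-74.0, -308.0], [-74.0, -269.0]]
[ 577  125   63   33 1099] [[-82.0, -326.0], [-47.0, -322.0], [-60.0, -411.0], [-95.0, -418.0]]
[506 131  29  24 356] [[-90.0, -233.0], [-59.0, -227.0], [-59.0, -264.0], [-90.0, -272.0]]
[ 510  147  130   39 1890] [[-130.0, -246.0], [-78.0, -238.0], [-86.0, -416.0], [-139.0, -433.0]]
[527 180  56  30 617] [[-154.0, -273.0], [-121.0, -274.0], [-142.0, -355.0], [-176.0, -356.0]]
[583 181  29  23 297] [[-138.0, -349.0], [-122.0, -380.0], [-150.0, -401.0], [-167.0, -369.0]]
[513 310  43  41 653] [[-382.0, -294.0], [-324.0, -316.0], [-371.0, -381.0], [-432.0, -361.0]]
scene [  0 102  11  20 121] [  3.3 113.3] [-246.5 1457.6   85. ]
scene [345 159  14  17 184] [351.6 167.7] [36.9 -0.7 85. ]
mug 229
glass 0
jar 0
brush 0
bowl 0
```

Run:
```python
from h import *
np.set_printoptions(precision=1,suppress=True)
a=cv2.imread("pics/side0.png"); b=cv2.imread("pics/side22.png"); 
for nm,(x0,x1,y0,y1) in dict(mug=(352,386,242,282)).items():
    t=a[y0:y1,x0:x1]; r=cv2.matchTemplate(b[y0-12:y1+12,x0-12:x1+12],t,cv2.TM_CCOEFF_NORMED); _,v,_,loc=cv2.minMaxLoc(r); print(nm,v,loc,"(12,12)=unmoved")
sc=cv2.imread("pics/scene22.png")
gs=cv2.cvtColor(b,cv2.COLOR_BGR2GRAY)
for yy in (100,-100):
    e=[px("side",H+X*(-106*np.cos(t))+Y*yy+np.array([0,0,57+106*np.sin(t)])) for t in (0,.06,.2)]; u=int(round(e[0][0])); print("flap edge",yy,e,[(v,int(gs[v,u])) for v in range(218,240)])
mk=brown(sc)
for yy in (76,2,-75):
    q=px("scene",H+X*-95+Y*yy+np.array([0,0,17.])); u,v=q.round().astype(int); print("handle end",yy,q,sc[v-2:v+3:2,u].tolist(), "floor beside",sc[v,u+12].tolist(), sc[v,u-10].tolist())
c=sc[160:235,295:395]; np.set_printoptions(linewidth=250)
k,l,st,ce=cv2.connectedComponentsWithStats(brown(c))
for j in range(1,k):
    if st[j,4]>8: q=ce[j]+[295,160]; print(st[j],q,tb(onz("scene",q,17)))
```

```text
mug 0.5247349143028259 (12, 12) (12,12)=unmoved
flap edge 100 [array([331.3, 230.2]), array([331.4, 228.6]), array([331.5, 225.2])] [(218, 145), (219, 145), (220, 143), (221, 143), (222, 143), (223, 144), (224, 145), (225, 143), (226, 70), (227, 60), (228, 65), (229, 65), (230, 69), (231, 82), (232, 104), (233, 194), (234, 195), (235, 195), (236, 193), (237, 194), (238, 192), (239, 194)]
flap edge -100 [array([271.7, 227.9]), array([271.6, 226.3]), array([271.4, 222.9])] [(218, 150), (219, 149), (220, 147), (221, 146), (222, 146), (223, 147), (224, 146), (225, 145), (226, 146), (227, 144), (228, 159), (229, 190), (230, 187), (231, 189), (232, 186), (233, 185), (234, 190), (235, 188), (236, 186), (237, 187), (238, 187), (239, 189)]
handle end 76 [316.4 198.1] [[71, 93, 101], [70, 90, 102], [78, 102, 114]] floor beside [68, 90, 102] [76, 101, 112]
handle end 2 [335.9 204.3] [[20, 29, 44], [22, 30, 44], [8, 21, 36]] floor beside [66, 93, 101] [84, 108, 120]
handle end -75 [356.9 211. ] [[23, 33, 50], [19, 29, 45], [34, 41, 54]] floor beside [75, 100, 111] [73, 94, 105]
[21  0  8 10 16] [319.7 164.4] [ 87.8 143.9  17. ]
[46  0  8  2 12] [345.2 160.3] [155.1  63.3  17. ]
[  8   2  86  60 476] [349.5 196.6] [-37.3 -26.6  17. ]
[39 40  9  8 46] [337.6 203.4] [-88.1  -1.4  17. ]
[60 46  9  9 50] [358.4 209.7] [-86.9 -77.4  17. ]
```

The scene view shows dark handle ends in lanes B and C but not at lane A's expected spot. Scoop A may have been knocked, so I map the visible floor.

Run:
```python
from h import *
for f in ("scene22","scene17"):
    sc=cv2.cvtColor(cv2.imread(f"pics/{f}.png"),cv2.COLOR_BGR2GRAY)
    print(f,"rows v, cols u 296..372")
    for v in range(176,226,2): print(v," ".join(f"{int(sc[v,u]):3d}" for u in range(296,374,2)))
for yy in (119,76,37,0,-37,-76,-119): print(yy,*[px("scene",H+X*x+Y*yy+np.array([0,0,z])).round(0).tolist() for x,z in ((-110,5),(-95,29),(-95,5),(-60,5),(-106,55))])
```

```text
scene22 rows v, cols u 296..372
176  94  88 108  71 163 171 167 166 196 202 202 202 201 200 199 202 204 203 199 188  85 109 147 186 212 214  85  84  79  98  93 202 197 198 197 196 198 197 199
178  77 167 161 173 170 168 166 185 205 202 200 199 202 203 201 202 199 198 199 200 205 197 189 148  65 132 196 219 211 204 200 197 199 199 199 198 198 198 197
180 172 166 166 164 168 169 165 204 200 201 202 203 203 201 200 203 205 202 198 198 198 199 199 201 205 198 189  84 106 147 211 209 201 197 195 196 199 200 199
182 166 164 165 167 169 167 201 202 202 202 200 200 202 202 204 134 133 192 211 207 202 199 197 195 195 199 199 202 196 186 147  83 132 190 209 203 198 194 196
184 164 166 168 169 166 194 203 201 201 202 200 203 202 203 206  45   0   7  37 101 141 216 205 203 200 197 194 195 198 198 199 203 198 186  81 106 144 209 204
186 167 171 167 170 184 146 145 213 203 202 202 201 202 203 208   0 127 201 162   0   8   2 107 141 186 210 202 199 198 197 196 195 199 199 200 194 190 148 100
188 169 165 169 171 114 106 107 103 151 149 207 200 200 201 207   0 186 206 204 210 198 158  34   0  11  36 
[... 6813 characters left out ...]
68 167 166 167 163 171 167 167 167 166 167 169 167 168 168 167 168 169 168 170 168 166 166 170 169 171 170 167 168 168 165 168 169 168 167 171 167 167
119 [304.0, 200.0] [305.0, 192.0] [305.0, 197.0] [310.0, 191.0] [304.0, 188.0]
76 [315.0, 203.0] [317.0, 196.0] [316.0, 201.0] [320.0, 195.0] [315.0, 192.0]
37 [325.0, 207.0] [327.0, 199.0] [326.0, 204.0] [330.0, 198.0] [326.0, 195.0]
0 [335.0, 210.0] [337.0, 202.0] [336.0, 207.0] [340.0, 201.0] [336.0, 198.0]
-37 [345.0, 213.0] [347.0, 205.0] [346.0, 210.0] [350.0, 204.0] [346.0, 202.0]
-76 [355.0, 216.0] [358.0, 209.0] [357.0, 214.0] [360.0, 207.0] [357.0, 205.0]
-119 [367.0, 220.0] [370.0, 212.0] [369.0, 217.0] [372.0, 211.0] [370.0, 209.0]
```

The dark handle end of A is now at u≈308–314, v≈191–199. It was knocked sideways to about y=+100 but still lies inside. I quantify this and check the mug before handing in.

Run:
```python
from h import *
np.set_printoptions(precision=1,suppress=True)
sc=cv2.cvtColor(cv2.imread("pics/scene22.png"),cv2.COLOR_BGR2GRAY)
for nm,(u0,u1,v0,v1) in dict(A=(303,318,188,203),B=(331,345,197,210),C=(352,366,203,216)).items():
    r=sc[v0:v1,u0:u1]<44; v,u=np.where(r); u=u+u0;v=v+v0
    q=(u.mean(),v.mean()); print(nm,r.sum(),u.min(),u.max(),v.min(),v.max(),"end-face ctr z17",tb(onz("scene",q,17)),"bottom z5",tb(onz("scene",(np.median(u[v>=v.max()-1]),v.max()+.5),5)))
a=cv2.imread("pics/side16.png")[230:290,340:395]; 
for f in ("side0","side16","side20","side22"):
    g=cv2.cvtColor(cv2.imread(f"pics/{f}.png"),cv2.COLOR_BGR2GRAY); e=cv2.Canny(g,60,150)[238:285,350:392]; v,u=np.where(e); print(f,len(u),u.min()+350,u.max()+350,v.min()+238,v.max()+238)
g=[cv2.Canny(cv2.imread(f"pics/{f}.png"),60,150) for f in ("side0","side22")]
best=max(((np.minimum(g[0][240:282,352:388],g[1][240+dy:282+dy,352+dx:388+dx])>0).sum(),dx,dy) for dx in range(-6,7) for dy in range(-6,7)); print("mug edge shift",best)
```

```text
A 51 303 316 192 199 end-face ctr z17 [-89.8 101.1  17. ] bottom z5 [-100.1  100.5    5. ]
B 44 334 341 200 207 end-face ctr z17 [-87.3  -0.6  17. ] bottom z5 [-96.3  -3.3   5. ]
C 50 355 363 206 213 end-face ctr z17 [-86.6 -77.5  17. ] bottom z5 [-93.  -79.4   5. ]
side0 251 355 391 238 284
side16 248 350 391 243 284
side20 259 350 391 243 284
side22 266 350 391 243 284
mug edge shift (np.int64(173), 0, 0)
```

Scoop A's handle end is at toolbox x≈−99, y≈101. That is inside the sill, and the tip is at least 65 mm under the guard for any possible yaw. The mug hasn't moved, so I'm handing in.

```bash
python3 -c "
from rig import finish_job
print(finish_job())"
```

```text
the job is handed in; nothing more can be done
None
```

The cart is packed and the job is handed in at about 37 s of robot time; no verdict was reported. I lifted the flap fully (to roughly 1.8 rad), moved all three scoops by head then handle into the three lanes, closed the flap and stood the weight on the upper shelf.

**Last checks:**
- **Flap:** its edge sits where 0 rad predicts, and I pressed it onto its stop.
- **Scoops:** with the flap still up, all three handles spanned toolbox x ≈ −96 to −3 mm, inside the sill.
- **Weight:** upright at toolbox x ≈ 47 mm, y ≈ 4 mm. I saw only one weight in any view.
- **Bystanders:** in the side view the mug's outline and the glass, jar, brush and bowl matched the start picture.

**What went wrong or disagreed:**
- The first press to close the flap slipped in front of the bar, leaving it about 0.3 rad open. I saw this and repeated the press; the wrist force peaked at about 54 N on the fingers.
- After that, the first scoop was found about 25 mm to one side. Its handle end measured x ≈ −99 mm, y ≈ 101 mm, still inside the sill. Its head, now hidden under the guard, could not be seen, but by geometry it is at least 65 mm in, so I left it.
- One image match on the mug scored low (0.52), most likely from shadows; it showed no shift, and an edge comparison agreed.

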